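# Clear a jar jam at the analyser's infeed lane

## Task

The analyser's infeed is jammed: of the two sample jars in it, the front one has wedged itself between the slanted guide and the other jar and blocks the mouth of the narrow lane. Nudge that blocking jar back along the slanted guide into the outer half of the wide tray, clear of the other jar's way, and leave it standing there; then ease the hand pusher forward so that the other jar goes down the lane, past it, until that jar holds the end stop's paddle well in, and let go. The jars are glass: slide them gently without pressing them hard, lifting or tipping them, and leave the other things on the bench alone.

Things in the scene. Friction and masses are not known exactly. Their poses are not given: they have to be found in the camera images.
- feeder: Jar infeed of a bench analyser, fixed. Origin on the bench under the lane's centre line (y = 0); x along the lane in the feeding direction, y across, z up. All x, y below are mm in this frame. Polished steel deck at z = 30, x -167 to 153, y -61 to 86. Aluminium guides on it are 8 mm thick and 18 mm high (tops at z = 48). The straight guide has its face at y = -22 over the whole length.
- slant (a point): Middle of the slanted guide's face, on the deck at x 23, y 45; at rest that face runs straight from x 0, y 68 to x 46, y 22. It is sprung and gives up to 5 mm outwards, square to its face (3 N at rest, 8 N at the end). Before it (x -161 to 0) lies the wide tray, 90 mm between the straight guide and the outer guide (face at y = 68). Axes as the feeder's.
- lane_mouth (a point): Start of the narrow lane on its centre line, at deck level, x 46, y 0. From here on the lane is 44 mm wide between the straight guide and the lane guide (faces at y = -22 and 22). Axes as the feeder's.
- housing (a point): Centre of the front edge of the analyser's grey housing, at bench level, x 150, y 15. The housing stands over x 150 to 340, y -70 to 100 and is 241 mm high (a round cover on it reaches 268). Axes as the feeder's.
- jar_a: Screw-cap amber glass jar, 40 mm wide, 48 mm high (cap 37 mm wide from 36 mm up), about 110 g. Origin: centre of its underside. Friction about 0.28. One of jar_a and jar_b, whichever has the larger feeder x, is the blocking jar (about x 26, y 15 at the start), squeezed by the sprung slanted guide against the other, which stands before the pusher (about x -12, y -1).
- jar_b: The other jar, same as jar_a. A push on the pusher's jar wedges the blocking jar harder and the force climbs. To slide back along the slanted guide (a few N), the blocking jar has to squeeze the guide outwards or shove the other jar and the pusher back a little; once its centre is at y 42 or more, the other jar and the pusher can go by.
- pusher (a joint): Travel of the hand pusher in m, 0 (drawn right back) to 0.157, positive in the feeding direction. Its flat white face (y -16 to 16, 3 to 37 mm above the deck) is at feeder x = -75 mm + travel. It starts 0 to 2 mm behind its jar, slides with about 6 N of drag either way and stays where it is left.
- pusher_knob (a point): Middle of the pusher's upright round black knob (26 mm wide, 24 mm high), 94 mm above the bench, 45 mm behind the pusher's face, at feeder y = -47, outside the straight guide. Under it are an 18 mm high stem and the pusher's carriage, its top 64 mm above the bench. Axes as the feeder's.
- paddle (a joint): How far the spring paddle in the end stop is pressed in, in m: 0 free, 0.006 flush with the stop's rigid face; 1 N at first, 3 N when flush. Black, 18 mm wide, 7 to 25 mm above the deck, mid-lane. The stop is a block 40 mm wide, 30 mm high in the lane, set by the users: its face lies anywhere from x 92 to 118, not measured, to be felt for; beyond it nothing yields.
- spare_jar: Bystander: an identical jar on the bench beside the infeed, at about feeder x -65, y 140 (robot side).
- cap: Bystander: a loose white jar cap, 37 mm wide and 13 mm high, lying on the deck beside the lane, near feeder x 95, y 56.
- brush: Bystander: a brush with a wooden handle, lying beyond the infeed.
- spatula: Bystander: a steel spatula lying to the right of the infeed.
- beaker: Bystander: a glass beaker, 68 mm wide and 90 mm high, right of the infeed.
- wash_bottle: Bystander: a white plastic bottle, 60 mm wide and 160 mm high, right of the infeed.
- mouse: Bystander: a black computer mouse on the left.

How it is judged (in metres and radians):
On the way:
1. the blocking jar is slid back into the tray's outer half (centre at x under 6 mm, y over 34 mm) while the other jar still waits before the lane (x under 10 mm) (((x of jar_b in the frame of feeder below 0.006 m and y of jar_b in the frame of feeder above 0.034 m and x of jar_a in the frame of feeder below 0.01 m and y of jar_a in the frame of feeder below 0.015 m) or (x of jar_a in the frame of feeder below 0.006 m and y of jar_a in the frame of feeder above 0.034 m and x of jar_b in the frame of feeder below 0.01 m and y of jar_b in the frame of feeder below 0.015 m))), for 0.2 s.
At the end, for the whole second after the job is handed in: The pusher's jar is in the lane (x 65 mm or more, within 12 mm of the centre line), pressing the paddle in over 3.5 of its 6 mm; the blocking jar stands in the tray's outer half (y 30 to 60 mm, x at most 12 mm); both upright on the deck and at rest, pusher let go (value of joint paddle above 0.0035 m and ((x of jar_a in the frame of feeder above 0.065 m and y of jar_a in the frame of feeder between -0.012 and 0.012 m and x of jar_b in the frame of feeder between -0.15 and 0.012 m and y of jar_b in the frame of feeder between 0.03 and 0.06 m) or (x of jar_b in the frame of feeder above 0.065 m and y of jar_b in the frame of feeder between -0.012 and 0.012 m and x of jar_a in the frame of feeder between -0.15 and 0.012 m and y of jar_a in the frame of feeder between 0.03 and 0.06 m)) and z of jar_a in the frame of feeder between 0.026 and 0.034 m and z of jar_b in the frame of feeder between 0.026 and 0.034 m and angle between each of jar_a, jar_b's own z axis and vertical below 0.1 rad and linear speed of each of jar_a, jar_b below 0.01 m/s); the robot touches nothing.
It fails at once if a jar is pressed with more than 18 N by the infeed (pusher, guides and deck together) (contact force between any of jar_a, jar_b and feeder above 18 N).
It fails at once if a jar tips by more than 0.3 rad (angle between any of jar_a, jar_b's own z axis and vertical above 0.3 rad).
It fails at once if a jar is lifted more than 12 mm off the deck (z of any of jar_a, jar_b in the frame of feeder above 0.042 m).
It fails at once if a bystander is moved by more than 30 mm (distance of any of spare_jar, cap, brush, spatula, beaker, wash_bottle, mouse from where it was at the start of the episode above 0.03 m).
It also fails if it takes over 72 s, if anything falls off the work surface, if the arm or the gripper's body presses on something with over 40 N, if the wrist force passes 120 N, or if a joint passes its speed limit or range.

## Robot

A 6-joint arm with a two-finger parallel gripper is mounted at the origin on the work surface. World frame = base frame: x ahead of the robot, y to its left, z up, the work surface at z = 0. Lengths are in mm, angles in rad, forces in N, time in s.
With the tool pointing down it reaches from about 350 to 975 mm from the base axis. Payload 7.1 kg.
Tool frame: the origin (TCP) lies between the finger pads; the fingertips stand 14 mm ahead of it and the grasp point (between the pads) lies 5 mm behind it; z points along the fingers, y is the direction in which the jaws open and shut (so a half turn about z gives the same grasp; the last joint's range is limited). The gripper opens to 88 mm and grips with 3 to 60 N. Pads are 20 mm wide; open, the fingers measure 115 mm over their backs; the gripper's body (75 mm by 178 mm) begins 61 mm behind the grasp point.
Start: joints at [-1.254, 0.423, 1.63, -0, 1.089, -0.019], TCP at [205.97, -590.069, 196.975] pointing down, gripper open.
Joint ranges: [-3, 3], [-0.9, 2.11], [0.09, 2.58], [-1.31, 4.45], [0.11, 2.69], [-2.54, 2.54]. Speed limits (rad/s): [2.39, 2.39, 3.01, 3.14, 3.14, 3.14].

## Interface

Orientations are given as a rotation vector (axis times angle).
In Python, from workcell import get_obs, get_image, calibration, close_job, regions_of, place_of gives the robot as it stands.
- The arm moves only by the tool move_arm, never from a script. Its argument "deltas" is a list of rows, each a list of 5 numbers: the closure in counts, from 0 (fully open) to 255 (shut), then the shift along the tool's x, y, z in m, then the turn about the tool's z in rad. In form: [[grip, x, y, z, roll], ...]. A call has 1 to 5 rows; each row is the pose to reach, as a shift and turn from the pose commanded when the call began, along the tool's axes at that moment; what a row does not reach only later rows make up. A row lasts 1/12 s, in which the tool goes at most 41.7 mm and 7.16 degrees, less where a joint would pass 70% of its speed; a pose out of reach is approached as far as the arm can. A call with a gripper value outside its range is refused whole. The fingers move at their own pace and stop on an object; the grip force is fixed at half the most. Time passes only in rows, so rows that repeat a pose let the fingers close. It gives the time, the measured TCP pose, the force and the opening at its end, in the units of the state.
- get_obs(): the state, without advancing time (a new reading comes with each control period).
- get_image(name): name is "scene" or "top" or "wrist"; returns the picture (384x512x3 uint8, blue, green, red); there is no depth.
- calibration(name): a dict with "intrinsics" (3x3 intrinsics, pixels), "world_to_cam" (4x4, takes a point from world to camera coordinates); the wrist camera has in their place "hand_eye" (4x4, takes a point from camera to tool coordinates, whose origin is the TCP and whose axes are the flange's). Camera axes: x right, y down, z forward; pixel columns grow to the right and rows downward; lengths in mm; the calibration is good to about 2 mm. A picture is of the moment at which its call begins: read the wrist's pose just before it. calibration takes no time and is no camera call.
- close_job(): hands the job in, once; it reports no verdict.
Trained networks look in the newest picture that a camera, given by its name, has taken for a name from the list of things; names that differ only in an ending like _2 or _b are one class to them, and where a whole thing is asked for, a point or a joint stands for the part that bears it (a point fixed in the world has none). Each returns a list of dicts, best first, with "conf" (0 to 1); they miss things now and then, are a little off and sometimes report something else, mostly with a low value. They report only what shows in the picture. A call takes as long as a camera call.
- regions_of(camera, name): "region" (384x512 bool, what is visible of it).
- place_of(camera, name): "location" ([x, y, z] in mm, in world coordinates, good to about 4 mm: a listed point, or the origin of a listed thing).
The state is a dict: "t": time; "qpos": joint angles; "qvel": joint speeds; "joint_torque": joint torques, N m; "ee_pos": TCP position; "orientation": TCP orientation; "ft_force": force on the tool from outside, world axes, zero at the start; "moment": the same for the moment, N m; "width": finger opening in mm.
Only numpy, scipy, OpenCV 4.12 (cv2) and the standard library are available. Lean on these libraries where they do the work, as an engineer would, in place of code of your own. Each camera call takes 0.05 s, during which the arm holds its last target.

## Working session

There is one attempt and no reset: what is moved stays moved. The work goes in short steps, Python scripts to look and compute and a tool call to move; the robot and the scene stay as the last step left them, time stands still between calls to the robot, and variables do not carry over. Pictures are saved under pics/ and viewed, and the job is handed in when it is done.

Besides the shell and the picture viewer there is one more tool, called by a JSON object that holds its "op" and its "data". move_arm: Moves the arm, as the interface text tells. Its arguments: {"type":"object","properties":{"deltas":{"type":"array","items":{"type":"array","items":{"type":"number"}}}},"required":["deltas"]}

```bash
mkdir -p pics; ls
python3 - <<'E'
from workcell import *
import cv2,numpy as np
o=get_obs()
for k,v in o.items(): print(k,np.round(v,3))
for c in ["scene","top","wrist"]:
    cv2.imwrite(f"pics/{c}0.png",get_image(c))
np.set_printoptions(suppress=True,precision=3)
for c in ["scene","top","wrist"]: print(calibration(c))
for c in ["scene","top"]:
  for n in ["feeder","slant","lane_mouth","housing","jar_a","pusher_knob","paddle","spare_jar","cap"]:
    try: print(c,n,[(np.round(d["location"]),round(d["conf"],2)) for d in place_of(c,n)][:4])
    except Exception as e: print(c,n,e)
print(get_obs()['t'])
E
```

```text
pics
t 0.0
qpos [-1.254  0.424  1.631  0.     1.089 -0.019]
qvel [-0.001 -0.002 -0.001  0.001 -0.    -0.001]
joint_torque [ 1.0000e-03 -5.4462e+01 -2.7366e+01  6.5000e-02  2.3000e-02 -0.0000e+00]
ee_pos [ 205.794 -589.482  196.189]
orientation [-3.096 -0.525  0.   ]
ft_force [ 0.336  1.083 -0.044]
moment [ 0.015 -0.029 -0.017]
width 88.0
{'intrinsics': array([[353.25 ,   0.   , 258.395],
       [  0.   , 353.25 , 188.878],
       [  0.   ,   0.   ,   1.   ]]), 'world_to_cam': array([[   0.719,    0.695,   -0.006, -413.085],
       [   0.455,   -0.478,   -0.751, -155.953],
       [  -0.525,    0.537,   -0.66 , 1292.961],
       [   0.   ,    0.   ,    0.   ,    1.   ]])}
{'intrinsics': array([[446.78 ,   0.   , 259.332],
       [  0.   , 446.78 , 188.829],
       [  0.   ,   0.   ,   1.   ]]), 'world_to_cam': array([[  -0.027,   -0.999,    0.017,   50.248],
       [  -0.997,    0.025,   -0.071,  524.899],
       [   0.071,   -0.019,   -0.997, 1378.798],
       [   0.   ,    0.   ,    0.   ,    1.   ]])}
{'intrinsics': array([[286.131,   0.   , 254.805],
       [  0.   , 286.131, 186.4
[... 901 characters left out ...]
rray([574., -20.,  33.]), 0.38)]
top feeder [(array([590., -42.,   2.]), 0.65)]
top slant [(array([548., -23.,  30.]), 0.81)]
top lane_mouth [(array([587.,   5.,  32.]), 0.9), (array([599., -52.,  34.]), 0.67)]
top housing [(array([567., 105.,  -0.]), 0.79), (array([595., -51.,  32.]), 0.16)]
top jar_a [(array([571., -18.,  27.]), 0.59), (array([595., -52.,  33.]), 0.44)]
top pusher_knob [(array([ 644., -111.,   90.]), 0.76)]
top paddle it knows: beaker, brush, cap, feeder, housing, jar, lane_mouth, mouse, pusher_knob, slant, spare_jar, spatula, wash_bottle
top spare_jar [(array([ 460., -117.,    4.]), 0.48), (array([736., -47.,   3.]), 0.44)]
top cap [(array([535.,  73.,  30.]), 0.68)]
0.95
```

View pics/scene0.png

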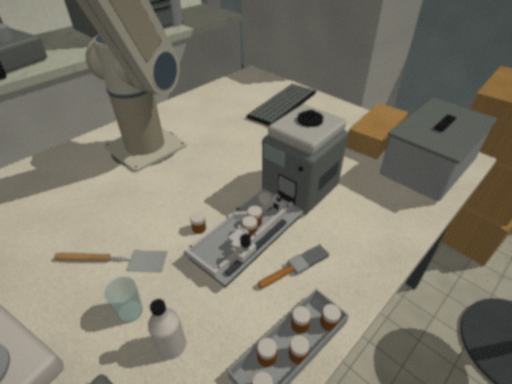

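View pics/top0.png

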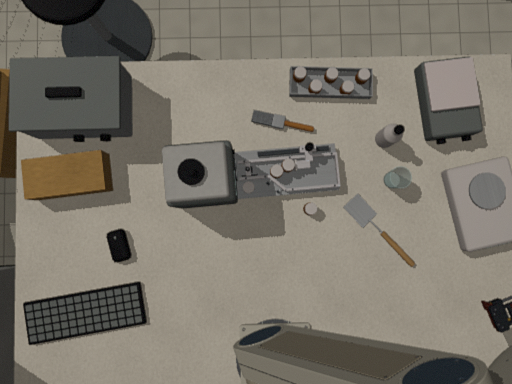

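```bash
cat > h.py <<'E'
import numpy as np,cv2
from scipy.spatial.transform import Rotation as R
from workcell import *
np.set_printoptions(suppress=True,precision=2)
# fit feeder pose: 2D
P=[((0,0),(590,-41)),((23,45),(546,-23)),((46,0),(587.5,5)),((150,15),(568,107)),((-65,140),(460.5,-120)),]
E
python3 - <<'E'
from h import *
A=np.array([p[0] for p in P],float);B=np.array([p[1] for p in P],float)
a=A-A.mean(0);b=B-B.mean(0);H=a.T@b;th=np.arctan2(H[0,1]-H[1,0],H[0,0]+H[1,1])
c,s=np.cos(th),np.sin(th);M=np.array([[c,-s],[s,c]]);t=B.mean(0)-M@A.mean(0)
print(th,t,B-(A@M.T+t))
for n,p in dict(jb=(572.5,-17),ja=(594,-51.5),knob=(642,-114),cap=(532,70)).items(): print(n,M.T@(np.array(p)-t))
E
```

```text
1.6557628336084613 [592.87 -41.69] [[-2.87  0.69]
 [-0.08 -0.4 ]
 [-1.47  0.86]
 [ 2.81  0.51]
 [ 1.61 -1.66]]
jb [26.33 18.2 ]
ja [-9.87 -0.29]
knob [-76.21 -42.82]
cap [116.46  51.17]
```

```bash
cat >> h.py <<'E'
TH=1.6557628; T0=np.array([592.87,-41.69])
def f2w(x,y): 
    c,s=np.cos(TH),np.sin(TH); return np.array([[c,-s],[s,c]])@np.array([x,y])+T0
def w2f(p):
    c,s=np.cos(TH),np.sin(TH); return np.array([[c,s],[-s,c]])@(np.array(p[:2])-T0)
def delta(fx,fy,z,yawf=None):
    """shift (m) in tool axes to feeder point, roll to put tool x at feeder yaw (deg)"""
    o=get_obs(); Rt=R.from_rotvec(o["orientation"]).as_matrix()
    w=np.array([*f2w(fx,fy),z]); d=Rt.T@(w-o["ee_pos"])/1000
    yaw=np.arctan2(Rt[1,0],Rt[0,0]); roll=0
    if yawf is not None:
        roll=-((np.radians(yawf)+TH-yaw+np.pi)%(2*np.pi)-np.pi)
    print("t",o["t"],"fpos",w2f(o["ee_pos"]),o["ee_pos"][2],"yawf",np.degrees(yaw-TH)%360,"q6",o["qpos"][5],"F",o["ft_force"])
    print("delta",np.round(d,4),"roll",round(roll,3),"target w",w)
E
python3 -c "
from h import *
delta(52,-12,140,315)"
```

```text
t 0.95 fpos [-513.57  432.05] 196.9721861116664 yawf 284.3715536066502 q6 -0.019004642956478853 F [-0.46 -0.53  0.52]
delta [ 0.57 -0.44  0.06] roll -0.535 target w [600.41  11.14 140.  ]
```

View pics/wrist0.png

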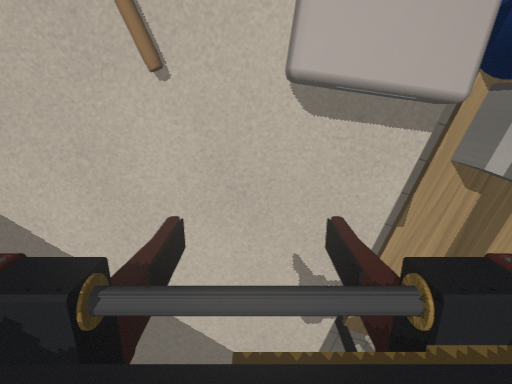

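{"op": "move_arm", "data": {"deltas": [[255,0.03,-0.02,-0.02,0],[255,0.06,-0.045,-0.04,0],[255,0.09,-0.07,-0.06,0],[255,0.12,-0.092,-0.06,0],[255,0.15,-0.115,-0.06,0]]}}

```text
t: 1.37
ee_pos: [310.9, -431.2, 258.7]
orientation: [3.095, 0.523, 0.002]
ft_force: [0.5, 0.0, -0.7]
width: 57.8
```

{"op": "move_arm", "data": {"deltas": [[255,0.032,-0.025,0,0],[255,0.064,-0.05,0,0],[255,0.096,-0.074,0,0],[255,0.128,-0.099,0,0],[255,0.16,-0.124,0,0]]}}

```text
t: 1.78
ee_pos: [420.6, -260.5, 257.3]
orientation: [3.097, 0.524, 0.001]
ft_force: [0.5, -0.0, 0.5]
width: 24.5
```

{"op": "move_arm", "data": {"deltas": [[255,0.032,-0.025,0,-0.1],[255,0.064,-0.05,0,-0.2],[255,0.096,-0.074,0,-0.3],[255,0.128,-0.099,0,-0.4],[255,0.16,-0.124,0,-0.5]]}}

```text
t: 2.2
ee_pos: [530.9, -90.6, 257.3]
orientation: [2.868, 1.282, 0.001]
ft_force: [0.3, 0.1, 0.6]
width: 0.5
```

```bash
python3 -c "
from h import *
delta(52,-12,140,315)"
```

```text
t 2.2 fpos [-43.43  65.86] 257.27075110986226 yawf 313.3100902443078 q6 0.5389760270998869 F [0.29 0.05 0.56]
delta [ 0.12 -0.02  0.12] roll -0.029 target w [600.41  11.14 140.  ]
```

```bash
cat >> h.py <<'E'
def w2pix(c,P):
    P=np.atleast_2d(np.array(P,float)); k=calibration(c)
    if c=="wrist":
        o=get_obs(); E=np.eye(4);E[:3,:3]=R.from_rotvec(o["orientation"]).as_matrix();E[:3,3]=o["ee_pos"]
        W=np.linalg.inv(E@k["hand_eye"])
    else: W=k["world_to_cam"]
    q=P@W[:3,:3].T+W[:3,3]; K=k["intrinsics"]
    return q[:,:2]/q[:,2:]*[K[0,0],K[1,1]]+[K[0,2],K[1,2]]
def ov(c,img,segs):
    for a,b,z,col in segs:
        p=w2pix(c,[[*f2w(*a),z],[*f2w(*b),z]]).round().astype(int)
        cv2.line(img,tuple(map(int,p[0])),tuple(map(int,p[1])),col,1)
G=(0,255,0);Y=(0,255,255);Rd=(0,0,255)
SEG=[((-161,-22),(150,-22),48,G),((46,22),(150,22),48,G),((0,68),(46,22),48,G),((-161,68),(0,68),48,G),((-167,-61),(153,-61),30,Y),((-167,86),(153,86),30,Y),((-167,-61),(-167,86),30,Y)]
E
python3 - <<'E'
from h import *
im=get_image("wrist"); cv2.imwrite("pics/w1.png",cv2.resize(im,(768,576))); 
j=im.copy(); ov("wrist",j,SEG); cv2.imwrite("pics/w1o.png",cv2.resize(j,(768,576)))
for n in ["feeder","slant","lane_mouth","housing","jar_a","pusher_knob","spare_jar","cap"]:
    print(n,[(np.round(d["location"]),w2f(d["location"]).round(1),round(d["conf"],2)) for d in place_of("wrist",n)][:4])
E
```

```text
feeder [(array([590., -40.,  -2.]), array([1.6, 2.3]), 0.75)]
slant [(array([544., -19.,  30.]), array([26.7, 46.5]), 0.75), (array([588.,   5.,  30.]), array([46.7,  1.3]), 0.71), (array([588., -42.,  -5.]), array([-0. ,  4.8]), 0.15)]
lane_mouth [(array([586.,  -1.,  24.]), array([41.5,  2.9]), 0.85), (array([ 644., -112.,   99.]), array([-74.8, -44.8]), 0.45)]
housing [(array([569., 112.,  -2.]), array([155.5,  10.3]), 0.62)]
jar_a [(array([574., -15.,  28.]), array([28.4, 16. ]), 0.81), (array([597., -56.,  30.]), array([-14.4,  -3.2]), 0.71), (array([ 460., -120.,    6.]), array([-66.8, 138.7]), 0.46)]
pusher_knob [(array([ 641., -117.,  100.]), array([-79. , -41.2]), 0.63), (array([ 676., -368.,    2.]), array([-332.1,  -55. ]), 0.62)]
spare_jar [(array([ 462., -119.,    4.]), array([-65.7, 137.2]), 0.61), (array([595., -56.,  32.]), array([-14.1,  -1.1]), 0.51)]
cap [(array([529.,  68.,  29.]), array([115.2,  54. ]), 0.67)]
```

View pics/w1o.png

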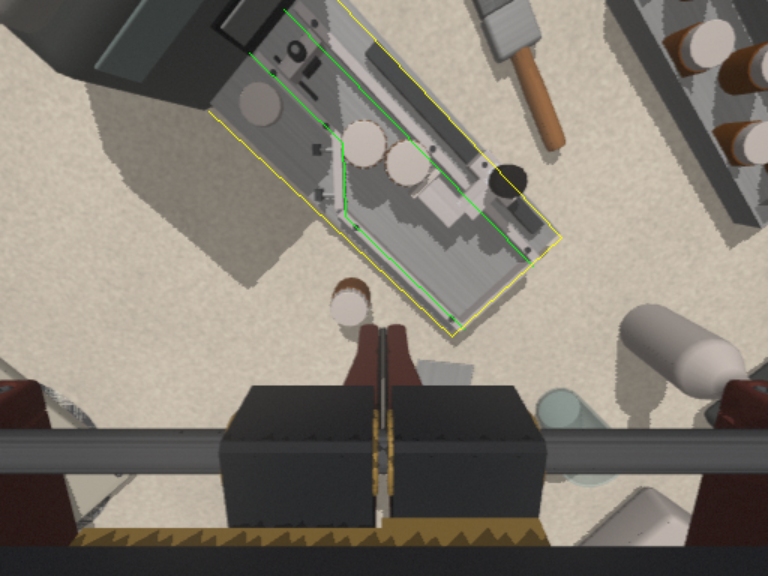

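Run:
```python
from h import *
a=cv2.imread("pics/w1.png"); b=cv2.imread("pics/w1o.png")
im=np.hstack([x[0:250,230:520][:, :] for x in (a,b)])
cv2.imwrite("pics/w1c.png",cv2.resize(im,(800,345),interpolation=cv2.INTER_CUBIC))
```

```text
(no output)
```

View pics/w1c.png

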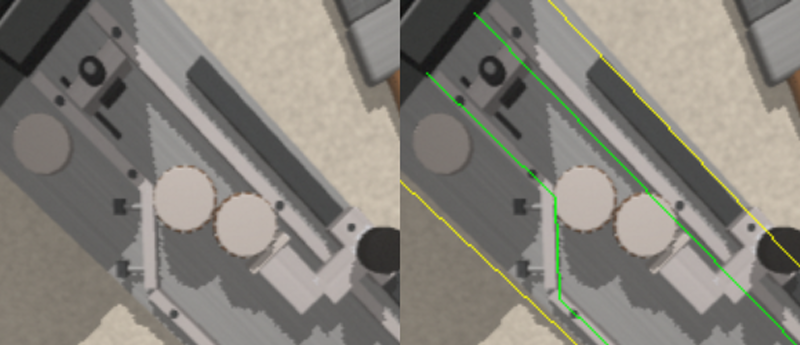

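{"op": "move_arm", "data": {"deltas": [[255,0.01,0,0.03,0],[255,0.02,0,0.06,0],[255,0.02,0,0.09,-0.03],[255,0.02,0,0.09,-0.03]]}}

```text
t: 2.98
ee_pos: [539.5, -77.8, 162.1]
orientation: [-2.848, -1.315, 0.012]
ft_force: [-1.2, -0.5, 0.2]
width: 0.3
```

Run:
```python
from h import *
delta(52,-12,140,315)
im=get_image("wrist"); cv2.imwrite("pics/w2.png",im); 
j=im.copy(); ov("wrist",j,SEG); cv2.imwrite("pics/w2o.png",cv2.resize(j,(800,600),interpolation=cv2.INTER_CUBIC))
for n in ["slant","lane_mouth","jar_a","pusher_knob"]:
    print(n,[(np.round(d["location"]),w2f(d["location"]).round(1),round(d["conf"],2)) for d in place_of("wrist",n)][:4])
```

```text
t 2.9833 fpos [-31.48  56.21] 162.07077914740367 yawf 314.71322225862275 q6 0.5404437672748327 F [-1.17 -0.51  0.2 ]
delta [ 0.11 -0.01  0.02] roll -0.005 target w [600.41  11.14 140.  ]
slant [(array([544., -23.,  33.]), array([22.7, 47.3]), 0.96)]
lane_mouth [(array([588.,   4.,  27.]), array([45.6,  0.5]), 0.85)]
jar_a [(array([576., -15.,  29.]), array([27.8, 14.7]), 0.98), (array([595., -56.,  31.]), array([-14.8,  -1.3]), 0.64), (array([593., -41.,  -5.]), array([ 0.6, -0.6]), 0.21)]
pusher_knob [(array([ 645., -118.,   99.]), array([-80. , -45.9]), 0.68)]
```

View pics/w2o.png

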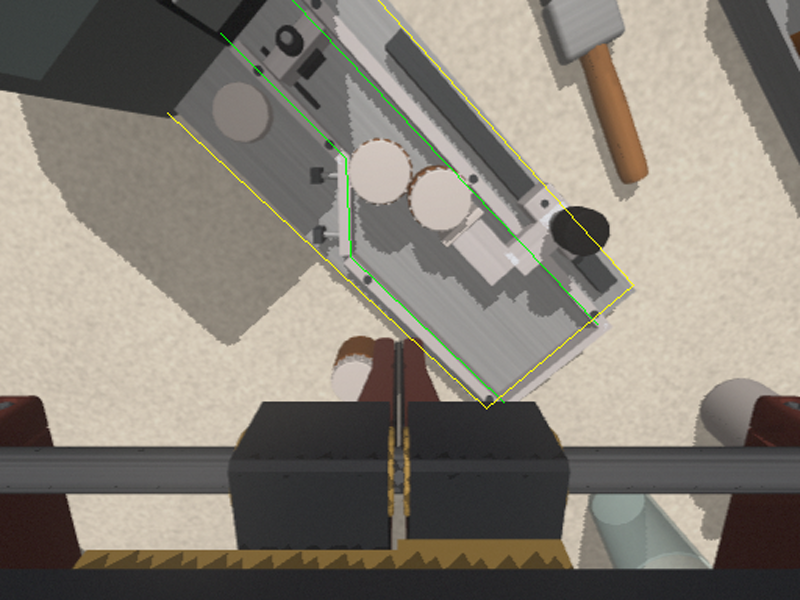

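Run:
```python
from h import *
a=cv2.imread("pics/w2.png")
def grid(c,x0,y0,w,h,s):
    g=cv2.resize(a[y0:y0+h,x0:x0+w],None,fx=s,fy=s,interpolation=cv2.INTER_CUBIC)
    for x in range((x0//10+1)*10,x0+w,10):
        cv2.line(g,((x-x0)*s,0),((x-x0)*s,4),(0,0,255),1)
        if x%20==0: cv2.putText(g,str(x),((x-x0)*s-8,14),0,.35,(0,0,255),1)
    for y in range((y0//10+1)*10,y0+h,10):
        cv2.line(g,(0,(y-y0)*s),(4,(y-y0)*s),(0,0,255),1)
        if y%20==0: cv2.putText(g,str(y),(6,(y-y0)*s+4),0,.35,(0,0,255),1)
    cv2.imwrite(c,g)
grid("pics/c1.png",140,0,160,110,5)
grid("pics/c2.png",260,90,160,120,5)
```

```text
(no output)
```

View pics/c1.png

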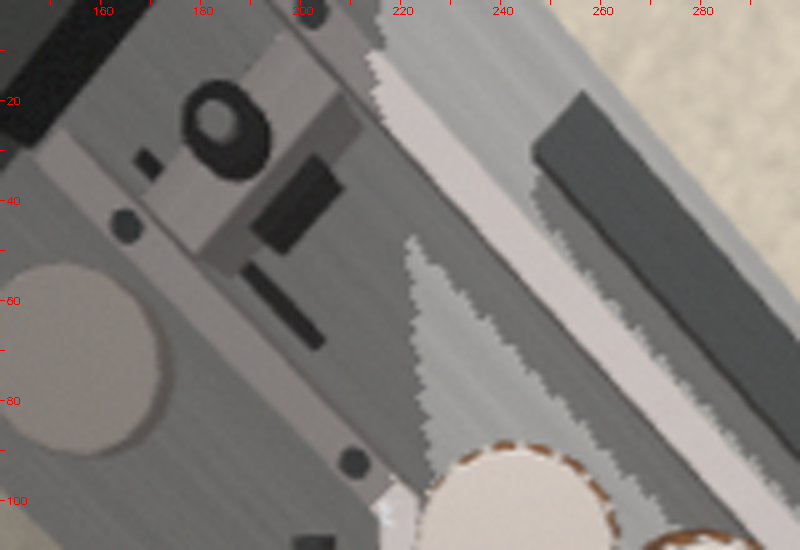

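View pics/c2.png

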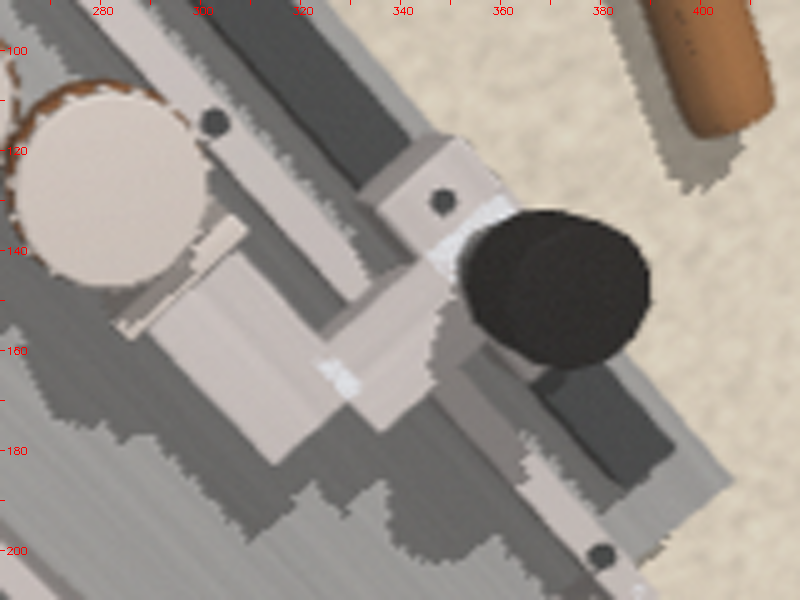

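Run:
```python
from h import *
from scipy.optimize import least_squares
k=calibration("wrist");o=get_obs();E=np.eye(4);E[:3,:3]=R.from_rotvec(o["orientation"]).as_matrix();E[:3,3]=o["ee_pos"];C=E@k["hand_eye"]
def back(u,v,z):
    d=C[:3,:3]@np.linalg.inv(k["intrinsics"])@[u,v,1]; s=(z-C[2,3])/d[2]; return (C[:3,3]+s*d)[:2]
L=[(215,22,48,1,-22),(280,94,48,1,-22),(330,150,48,1,-22),(153,25.6,48,1,22),(222,97,48,1,22),(224,163,48,1,68),(224,163,48,0,0),(407,186,30,0,-167),(407,186,30,1,-61)]
B=[back(*l[:3]) for l in L]
def w2(p,q):
    c,s=np.cos(p[2]),np.sin(p[2]); return np.array([[c,s],[-s,c]])@(q-p[:2])
f=lambda p:[w2(p,b)[l[3]]-l[4] for b,l in zip(B,L)]
r=least_squares(f,[*T0,TH],x_scale=[1,1,.01],loss="soft_l1"); print(r.x,np.round(f(r.x),2))
im=cv2.imread("pics/w2.png")
cc={"front cap":back(242.5,108,78),"other cap":back(281.5,128,78),"knobtop":back(370,143,106),"paddle c":back(206,34,46),"loose cap":back(154,70,43)}
for n,b in cc.items(): print(n,b,w2(r.x,b))
g=lambda u,v,z:w2(r.x,back(u,v,z)).round(1)
print("stop face bottom/ top corners",g(208,19,60),g(181,50,60),"paddle tip edge top",g(208,37,55),g(197,50,55), "pusher face", g(308,134,67),g(286,156,67))
```

```text
[600.75 -46.31   1.64] [-0.6  -0.58 -0.14  0.54  0.29  2.69  3.23 -3.23 -0.63]
front cap [585.12 -17.31] [29.98 13.65]
other cap [601.45 -55.55] [-9.27 -0.08]
knobtop [ 652.01 -112.46] [-69.44 -46.71]
paddle c [602.55  58.85] [104.8   -8.84]
loose cap [539.48  69.8 ] [119.95  53.36]
stop face bottom/ top corners [108.5 -18.8] [108.5  18.7] paddle tip edge top [99.5 -8. ] [99.1  7.9] pusher face [-33.6 -15.2] [-34.7  15.7]
```

Run:
```python
from h import *
o=get_obs(); print(o["t"],o["ee_pos"],o["orientation"],np.abs(o["qvel"]).max())
im=get_image("wrist"); cv2.imwrite("pics/w3.png",im)
a=cv2.imread("pics/w2.png"); print(cv2.phaseCorrelate(np.float32(a[:200,:,1]),np.float32(im[:200,:,1])))
o=get_obs(); print(o["t"],o["ee_pos"],o["orientation"])
```

```text
3.2333 [544.72 -78.4  169.05] [2.85 1.32 0.  ] 0.006421280368163997
((-9.344810668571427, 3.2958475236407736), 0.1946314811706543)
3.2833 [544.74 -78.26 169.05] [2.85 1.32 0.  ]
```

Run:
```python
from h import *
a=cv2.imread("pics/w3.png")
def grid(c,x0,y0,w,h,s):
    g=cv2.resize(a[y0:y0+h,x0:x0+w],None,fx=s,fy=s,interpolation=cv2.INTER_CUBIC)
    for x in range((x0//10+1)*10,x0+w,10):
        cv2.line(g,((x-x0)*s,0),((x-x0)*s,4),(0,0,255),1)
        if x%20==0: cv2.putText(g,str(x),((x-x0)*s-8,14),0,.35,(0,0,255),1)
    for y in range((y0//10+1)*10,y0+h,10):
        cv2.line(g,(0,(y-y0)*s),(4,(y-y0)*s),(0,0,255),1)
        if y%20==0: cv2.putText(g,str(y),(6,(y-y0)*s+4),0,.35,(0,0,255),1)
    cv2.imwrite(c,g)
grid("pics/c3.png",140,0,160,120,5)
grid("pics/c4.png",200,90,200,150,4)
```

```text
(no output)
```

View pics/c3.png

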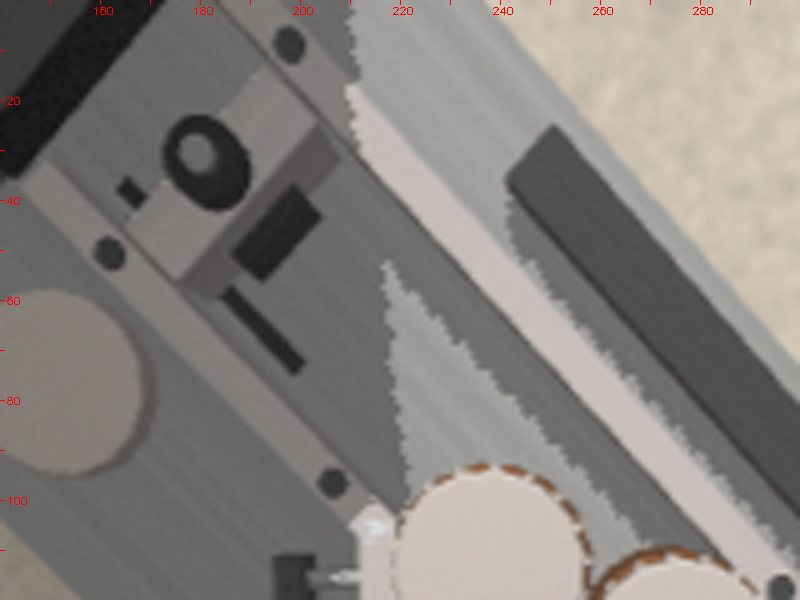

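View pics/c4.png

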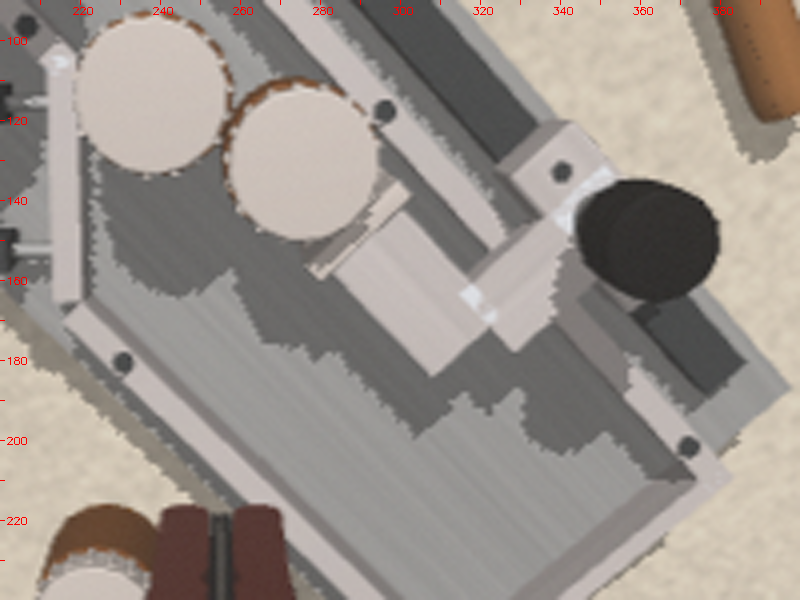

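```bash
cat > fit.py <<'E'
from h import *
from scipy.optimize import least_squares
k=calibration("wrist");o=get_obs();E=np.eye(4);E[:3,:3]=R.from_rotvec(o["orientation"]).as_matrix();E[:3,3]=o["ee_pos"];C=E@k["hand_eye"]
def back(u,v,z):
    d=C[:3,:3]@np.linalg.inv(k["intrinsics"])@[u,v,1]; s=(z-C[2,3])/d[2]; return (C[:3,3]+s*d)[:2]
L=[(212,30.4,48,1,-22),(260,83,48,1,-22),(289,115,48,1,-22),(322.5,152,48,1,-22),(150,33,48,1,22),(219,102,48,1,22),(222,165,48,1,68),(298.75,238.75,48,1,68),(222,165,48,0,0),(397.5,186,30,0,-167),(397.5,186,30,1,-61)]
B=[back(*l[:3]) for l in L]
def w2(p,q):
    c,s=np.cos(p[2]),np.sin(p[2]); return np.array([[c,s],[-s,c]])@(q-p[:2])
f=lambda p:[w2(p,b)[l[3]]-l[4] for b,l in zip(B,L)]
r=least_squares(f,[*T0,TH],x_scale=[1,1,.01],loss="soft_l1"); print(r.x,np.round(f(r.x),2))
cc={"front cap":back(238.2,113.2,78),"other cap":back(275.5,130,78),"knobtop":back(363.7,148.7,106)}
for n,b in cc.items(): print(n,b,w2(r.x,b))
g=lambda u,v,z:w2(r.x,back(u,v,z)).round(1)
print("stop",g(203,24,60),g(176,56,60),"pusher", g(302.5,136.5,67),g(280,159,67),"tips",)
E
python3 fit.py
```

```text
[593.89 -42.64   1.64] [-0.19  0.02  0.3   0.68  0.51 -0.71 -0.76 -1.16 -0.55  0.55  1.35]
front cap [578.92 -18.1 ] [25.53 13.2 ]
other cap [595.9  -53.12] [-10.6   -1.27]
knobtop [ 645.   -112.88] [-73.66 -46.05]
stop [104.9 -19.4] [104.4  19. ] pusher [-35.6 -16.1] [-36.6  15.7] tips
```

```bash
sed -i 's/^TH=.*/TH=1.64; T0=np.array([593.89,-42.64])/' h.py; python3 -c "
import re
exec(open('fit.py').read()); print(repr(r.x[2]))
delta(50,-11,120,315); delta(50,-11,65,315)"
```

```text
[593.89 -42.64   1.64] [-0.19  0.02  0.3   0.68  0.51 -0.71 -0.76 -1.16 -0.55  0.55  1.35]
front cap [578.92 -18.1 ] [25.53 13.2 ]
other cap [595.9  -53.12] [-10.6   -1.27]
knobtop [ 645.   -112.88] [-73.66 -46.05]
stop [104.9 -19.4] [104.4  19. ] pusher [-35.6 -16.1] [-36.6  15.7] tips
np.float64(1.6411865997086181)
t 3.2833 fpos [-32.14  51.49] 169.05248210277276 yawf 315.5773626987129 q6 0.5418360449769167 F [-0.02 -0.28 -0.76]
delta [ 0.1  -0.01  0.05] roll 0.01 target w [601.41   8.   120.  ]
t 3.2833 fpos [-32.14  51.49] 169.05248210277276 yawf 315.5773626987129 q6 0.5418360449769167 F [-0.02 -0.28 -0.76]
delta [ 0.1  -0.01  0.1 ] roll 0.01 target w [601.41   8.    65.  ]
```

```bash
sed -i 's/precision=2/precision=4/; s/^TH=.*/TH=1.6412; T0=np.array([593.89,-42.64])/' h.py; python3 -c "
from h import *
delta(50,-11,65,315)"
```

```text
t 3.2833 fpos [-32.0793  51.5322] 169.05248210277276 yawf 315.50860776329716 q6 0.5418360449769167 F [-0.0213 -0.2802 -0.7609]
delta [ 0.1022 -0.0132  0.1042] roll 0.009 target w [601.3455   8.0099  65.    ]
```

{"op": "move_arm", "data": {"deltas": [[255,0.034,-0.004,0.015,0],[255,0.068,-0.008,0.03,0],[255,0.102,-0.013,0.04,0],[255,0.102,-0.013,0.04,0],[255,0.102,-0.013,0.04,0]]}}

```text
t: 3.7
ee_pos: [600.6, 9.6, 127.6]
orientation: [2.85, 1.321, 0.001]
ft_force: [0.0, -0.8, -0.2]
width: 0.4
```

```bash
python3 -c "
from h import *
delta(50,-11,65,315)
im=get_image('scene'); cv2.imwrite('pics/s4.png',cv2.resize(im[150:300,150:350],(800,600),interpolation=cv2.INTER_CUBIC))"
```

```text
t 3.7 fpos [ 51.6546 -10.3712] 127.61146839904269 yawf 315.7014568942302 q6 0.6990631888693696 F [ 0.0474 -0.8132 -0.1535]
delta [-0.0008  0.0016  0.0626] roll 0.012 target w [601.3455   8.0099  65.    ]
```

View pics/s4.png

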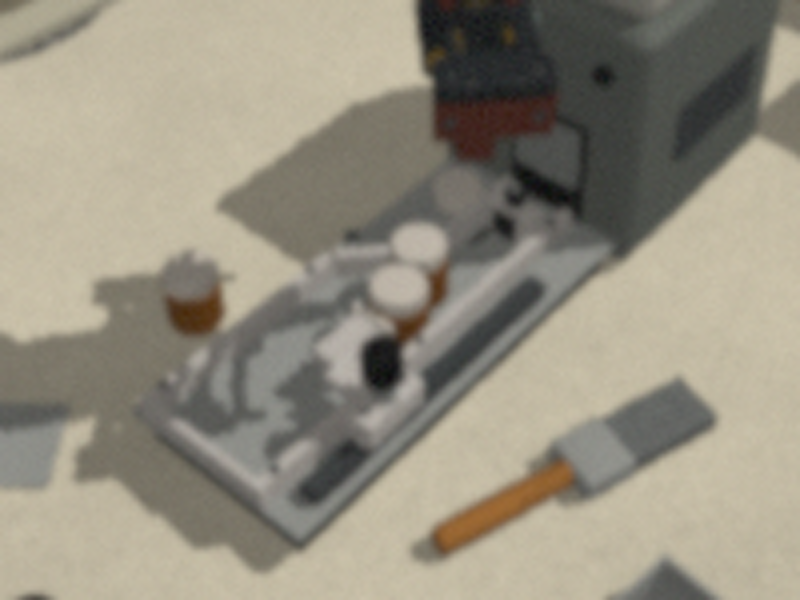

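{"op": "move_arm", "data": {"deltas": [[255,0,0.001,0.02,0],[255,0,0.001,0.04,0],[255,0,0.001,0.055,0],[255,0,0.001,0.062,0],[255,0,0.001,0.062,0]]}}

```text
t: 4.17
ee_pos: [599.4, 6.7, 64.5]
orientation: [-2.852, -1.316, 0.003]
ft_force: [-0.1, 0.9, 0.9]
width: 0.6
```

{"op": "move_arm", "data": {"deltas": [[255,0,0,0,0],[255,0,0,0,0]]}}

```text
t: 4.33
ee_pos: [601.3, 7.3, 66.4]
orientation: [2.851, 1.317, 0.003]
ft_force: [0.7, 0.3, -0.7]
width: 0.5
```

```bash
python3 -c "
from h import *
delta(46.7,-8,65,315)
for n in ['scene','top','wrist']:
    im=get_image(n); print(n,[(w2f(d['location']).round(1),round(d['location'][2]),round(d['conf'],2)) for d in place_of(n,'jar_a')][:3])
cv2.imwrite('pics/w5.png',im)
im=get_image('scene'); cv2.imwrite('pics/s5.png',cv2.resize(im[150:300,150:350],(800,600),interpolation=cv2.INTER_CUBIC))"
```

```text
t 4.3333 fpos [ 49.3335 -10.9037] 66.37630885067331 yawf 315.5379505453031 q6 0.6980888363794469 F [ 0.6593  0.2997 -0.653 ]
delta [-0.0039 -0.0002  0.0014] roll 0.009 target w [598.585    4.5071  65.    ]
scene [(array([-9.5,  3.4]), 32, 0.5), (array([24. , 20.3]), 34, 0.45)]
top [(array([527.3, 188.8]), 1, 0.65), (array([-10.9,   0.3]), 30, 0.55)]
wrist [(array([-14.1,   1.7]), 28, 0.56)]
```

View pics/s5.png

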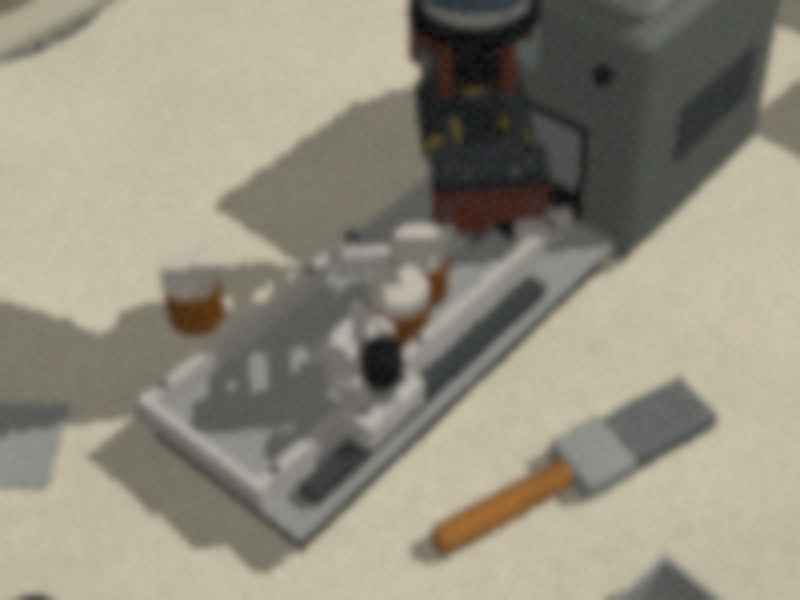

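View pics/w5.png

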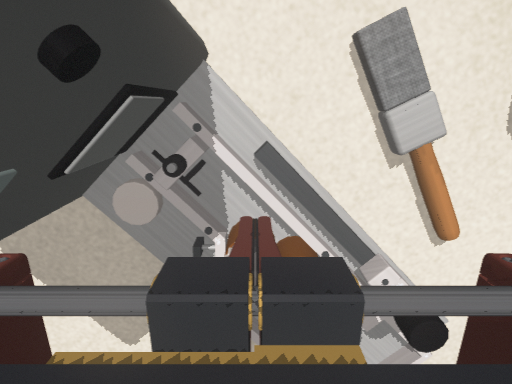

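{"op": "move_arm", "data": {"deltas": [[255,-0.002,0,0,0],[255,-0.004,0,0,0],[255,-0.006,0,0,0],[255,-0.007,0,0,0]]}}

```text
t: 5.02
ee_pos: [595.6, 2.3, 64.9]
orientation: [-2.852, -1.318, 0.001]
ft_force: [0.6, 0.4, -1.0]
width: 0.5
```

{"op": "move_arm", "data": {"deltas": [[255,-0.0015,0,0,0],[255,-0.003,0,0,0],[255,-0.0045,0,0,0],[255,-0.006,0,0,0]]}}

```text
t: 5.35
ee_pos: [591.9, -2.2, 65.0]
orientation: [-2.852, -1.318, 0.0]
ft_force: [-0.6, -0.1, -0.0]
width: 0.5
```

```bash
python3 -c "
from h import *
delta(46.7,-8,65,315)
o=get_obs();print(R.from_rotvec(o['orientation']).as_matrix().T@o['ft_force'])
for n in ['scene','top']:
    im=get_image(n); print(n,[(w2f(d['location']).round(1),round(d['location'][2]),round(d['conf'],2)) for d in place_of(n,'jar_a')][:3])
im=get_image('scene'); cv2.imwrite('pics/s6.png',cv2.resize(im[150:300,150:350],(800,600),interpolation=cv2.INTER_CUBIC))"
```

```text
t 5.35 fpos [40.4732 -0.8738] 64.96294618898652 yawf 315.57110883515537 q6 0.6811692697748992 F [-0.621  -0.1426 -0.039 ]
delta [ 0.0094  0.0007 -0.    ] roll 0.01 target w [598.585    4.5071  65.    ]
[-0.5111 -0.3805  0.0391]
scene [(array([-9.9,  3. ]), 25, 0.76), (array([24.9, 15.2]), 31, 0.44)]
top [(array([-8.3, -0.7]), 34, 0.47)]
```

View pics/s6.png

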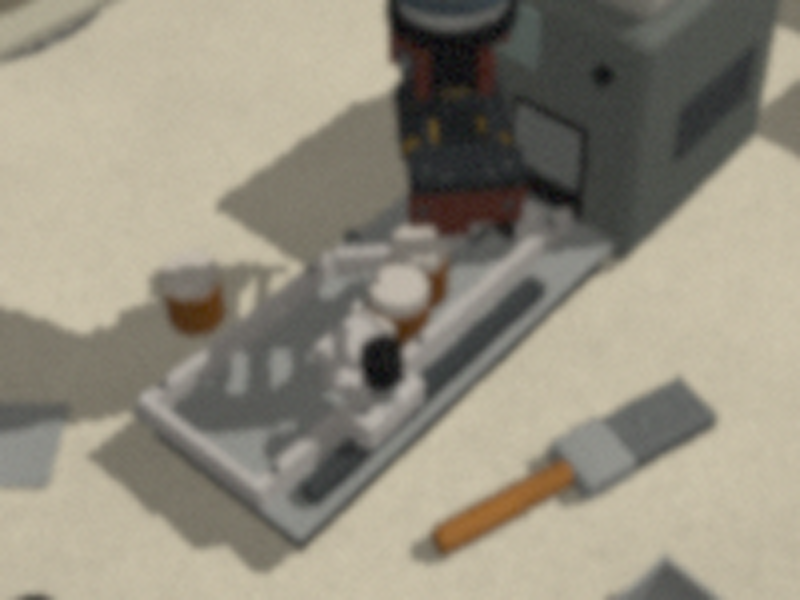

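```bash
python3 -c "
from h import *
im=get_image('wrist'); j=im.copy();ov('wrist',j,SEG)
p=w2pix('wrist',[[*f2w(25.5,13.2),78],[*f2w(-10.6,-1.3),78]]);print(p)
o=get_obs();print(o['ft_force'],o['t'],w2pix('wrist',[[*o['ee_pos'][:2],51]]))
for q in p: cv2.circle(j,tuple(int(v) for v in q),3,(0,0,255),-1)
cv2.imwrite('pics/w6.png',cv2.resize(np.hstack([im[160:270,170:370],j[160:270,170:370]]),(800,220),interpolation=cv2.INTER_CUBIC))
im=get_image('top'); cv2.imwrite('pics/t6.png',cv2.resize(im[130:210,220:350],(780,480),interpolation=cv2.INTER_CUBIC))
"
```

```text
[[251.8592 252.5312]
 [302.6875 272.4471]]
[ 0.4514 -0.2845 -0.1883] 5.65 [[251.6151 209.8482]]
```

View pics/w6.png

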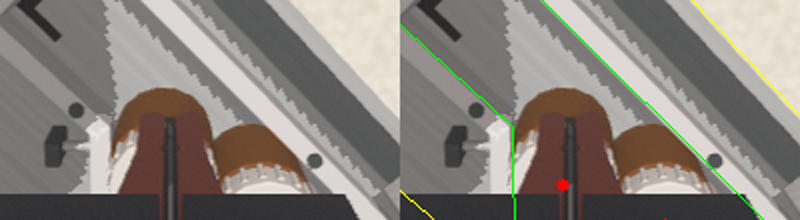

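View pics/t6.png

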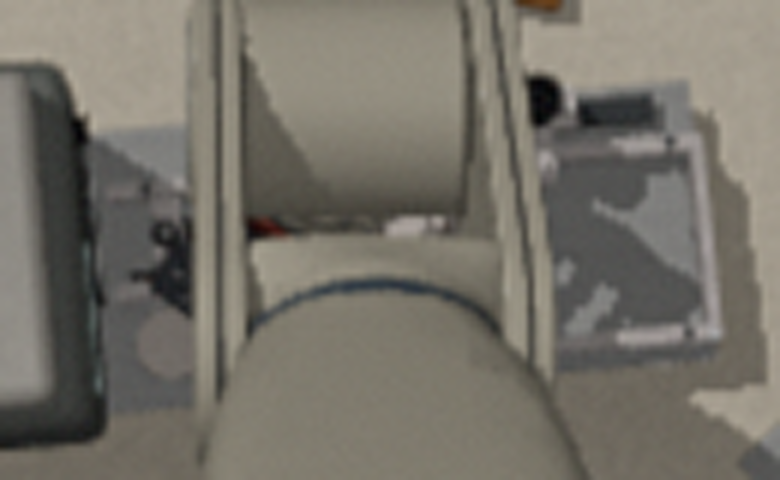

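```bash
python3 -c "
from h import *
for z in (100,113.6,127.6,142,180): print(z,w2pix('scene',[[600.6,9.6,z]]))
for z in (30,78): print(z,w2pix('scene',[[*f2w(25.5,13.2),z],[*f2w(-10.6,-1.3),z]]))
"
```

```text
100 [[268.034  203.4493]]
113.6 [[268.0961 199.6207]]
127.6 [[268.1614 195.5995]]
142 [[268.2299 191.3762]]
180 [[268.418  179.7852]]
30 [[254.9389 223.3992]
 [250.2608 233.7046]]
78 [[254.7062 210.8587]
 [249.8562 221.1408]]
```

```bash
python3 -c "
from h import *
im=get_image('scene'); cv2.imwrite('pics/s7.png',cv2.resize(im[175:235,210:290],(800,600),interpolation=cv2.INTER_CUBIC))
print(get_obs()['t'])"
```

```text
5.75
```

View pics/s7.png

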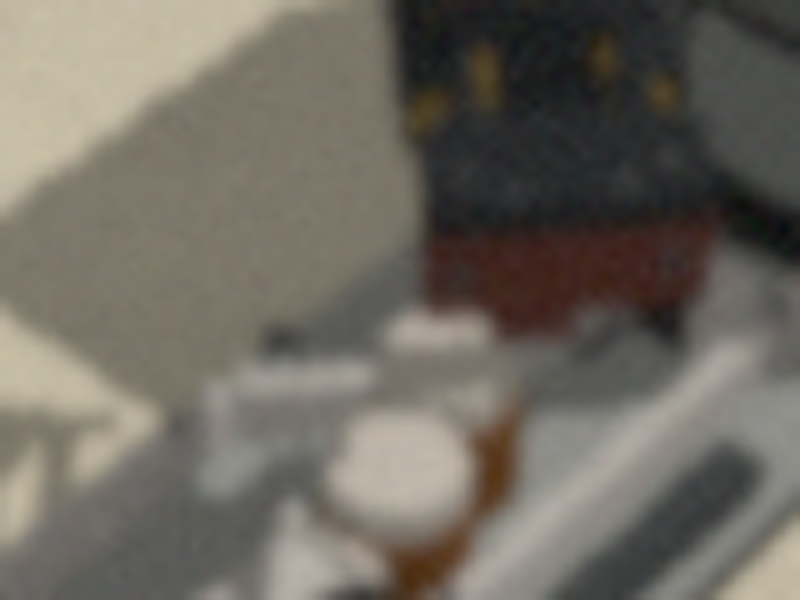

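```bash
python3 -c "
from h import *
def pr(ee,yaw,pts):
    Rz=R.from_rotvec([2.851,1.318,0]).as_matrix()
    return w2pix('scene',[np.array(ee)+Rz@np.array(p,float) for p in pts]).round(1)
P=[(37,89,-56),(-37,89,-56),(37,-89,-56),(-37,-89,-56),(10,13,14),(-10,13,14),(10,-13,14),(-10,-13,14),(0,0,-20),(0,13,-20)]
print(pr([600.6,9.6,127.6],0,P)); print(pr([591.9,-2.2,65],0,P))
"
```

```text
[[289.4 202.5]
 [256.8 204.9]
 [278.4 156.3]
 [250.4 158. ]
 [272.6 202.8]
 [264.8 203.4]
 [271.3 196. ]
 [263.7 196.5]
 [268.3 189.7]
 [268.9 193.2]]
[[282.  222.4]
 [250.9 224.8]
 [272.4 175.3]
 [245.6 177.1]
 [266.7 220.5]
 [259.2 221.1]
 [265.6 213.6]
 [258.3 214.2]
 [262.5 208.3]
 [263.  211.8]]
```

```bash
python3 -c "
from h import *
im=cv2.imread('pics/s4.png'); cv2.imwrite('pics/s4z.png',cv2.resize(im[0:260,330:680],(800,594),interpolation=cv2.INTER_CUBIC))"
```

```text
(no output)
```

View pics/s4z.png

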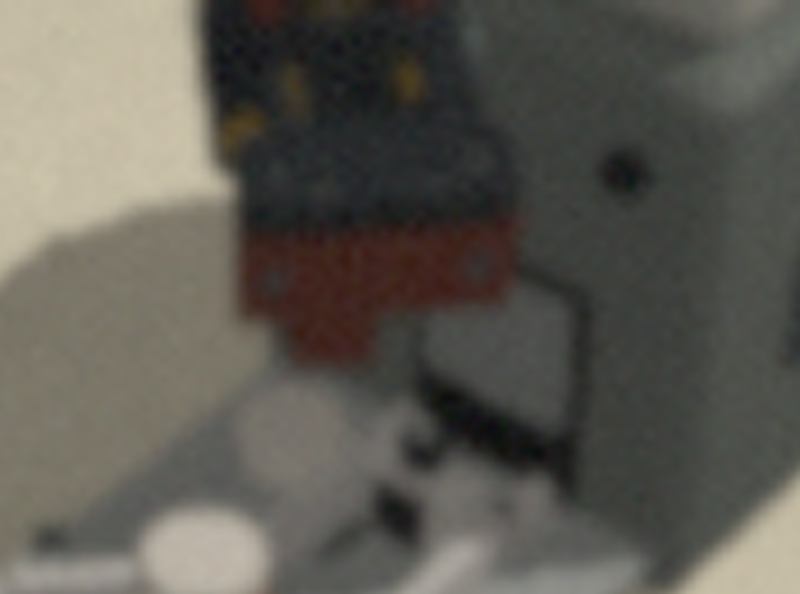

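{"op": "move_arm", "data": {"deltas": [[255,0.008,0,0,0],[255,0.014,0.0005,0,0],[255,0.014,0.0005,0.012,0],[255,0.014,0.0005,0.024,0],[255,0.014,0.0005,0.024,0]]}}

```text
t: 6.17
ee_pos: [599.4, 8.5, 37.9]
orientation: [-2.85, -1.318, 0.007]
ft_force: [0.8, 0.0, 0.0]
width: 0.7
```

{"op": "move_arm", "data": {"deltas": [[255,0,0,0.003,0],[255,0,0,0.006,0],[255,0,0,0.009,0],[255,0,0,0.009,0]]}}

```text
t: 6.5
ee_pos: [601.2, 8.2, 31.4]
orientation: [-2.852, -1.318, 0.001]
ft_force: [-0.3, -0.3, -0.2]
width: 0.4
```

```bash
python3 -c "
from h import *
delta(50,-11,32,315)
im=get_image('wrist'); cv2.imwrite('pics/w8.png',cv2.resize(im[130:270,150:370],(800,509),interpolation=cv2.INTER_CUBIC))
im=get_image('scene'); cv2.imwrite('pics/s8.png',cv2.resize(im[175:235,210:290],(800,600),interpolation=cv2.INTER_CUBIC))
"
```

```text
t 6.5 fpos [ 50.1794 -10.8289] 31.43159972888565 yawf 315.5630808933973 q6 0.698955665125101 F [-0.3326 -0.2539 -0.2227]
delta [-0.      0.0002 -0.0006] roll 0.01 target w [601.3455   8.0099  32.    ]
```

View pics/w8.png

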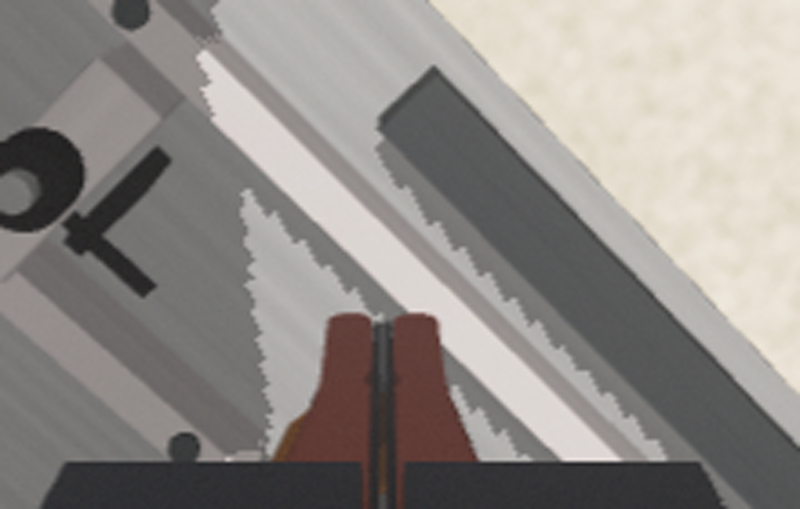

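View pics/s8.png

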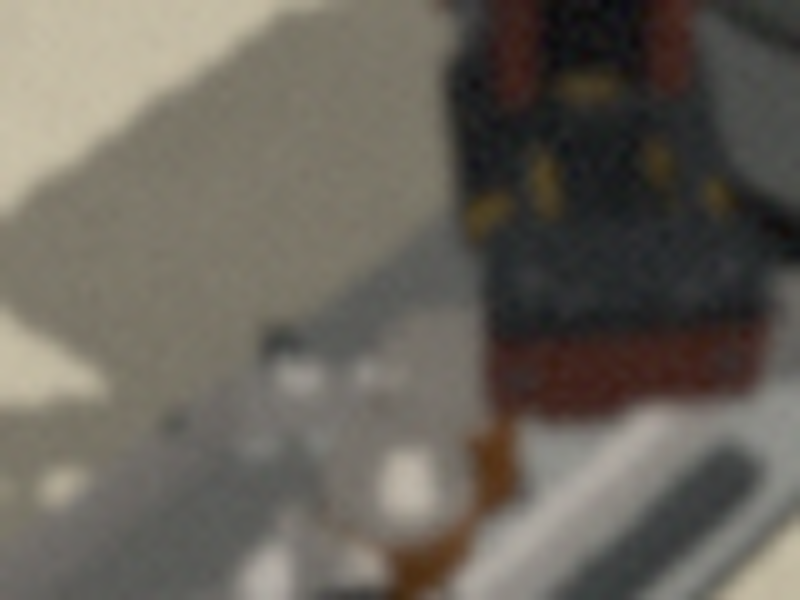

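{"op": "move_arm", "data": {"deltas": [[255,-0.0015,0,0,0],[255,-0.003,0,0,0],[255,-0.004,0,0,0]]}}

```text
t: 6.85
ee_pos: [598.9, 5.1, 32.2]
orientation: [2.852, 1.318, 0.0]
ft_force: [-0.0, -0.8, 0.2]
width: 0.3
```

{"op": "move_arm", "data": {"deltas": [[255,-0.001,0,0,0],[255,-0.002,0,0,0],[255,-0.003,0,0,0]]}}

```text
t: 7.1
ee_pos: [597.2, 3.1, 32.2]
orientation: [2.852, 1.318, 0.001]
ft_force: [2.1, 3.4, 1.6]
width: 0.3
```

{"op": "move_arm", "data": {"deltas": [[255,-0.001,0,0,0],[255,-0.002,0,0,0],[255,-0.003,0,0,0]]}}

```text
t: 7.35
ee_pos: [596.6, 1.3, 32.7]
orientation: [2.852, 1.317, 0.005]
ft_force: [3.2, 5.3, 2.1]
width: 0.6
```

```bash
python3 -c "
from h import *
delta(50,-11,32,315)
im=get_image('wrist'); cv2.imwrite('pics/w9.png',cv2.resize(im[130:270,150:370],(800,509),interpolation=cv2.INTER_CUBIC))
im=get_image('scene'); cv2.imwrite('pics/s9.png',cv2.resize(im[175:235,210:290],(800,600),interpolation=cv2.INTER_CUBIC))
"
```

```text
t 7.35 fpos [43.6761 -5.8047] 32.691413481619314 yawf 315.55505968217085 q6 0.6859826214389941 F [3.1929 5.275  2.0598]
delta [ 0.0082 -0.0007  0.0007] roll 0.01 target w [601.3455   8.0099  32.    ]
```

View pics/w9.png

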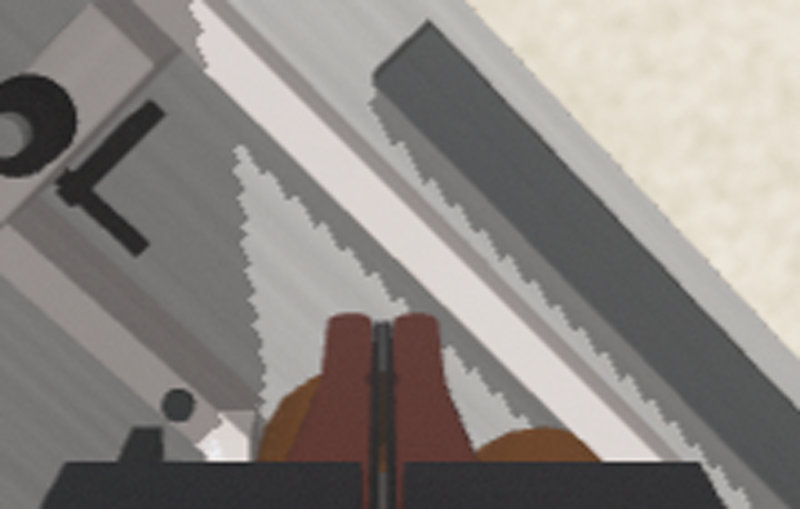

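View pics/s9.png

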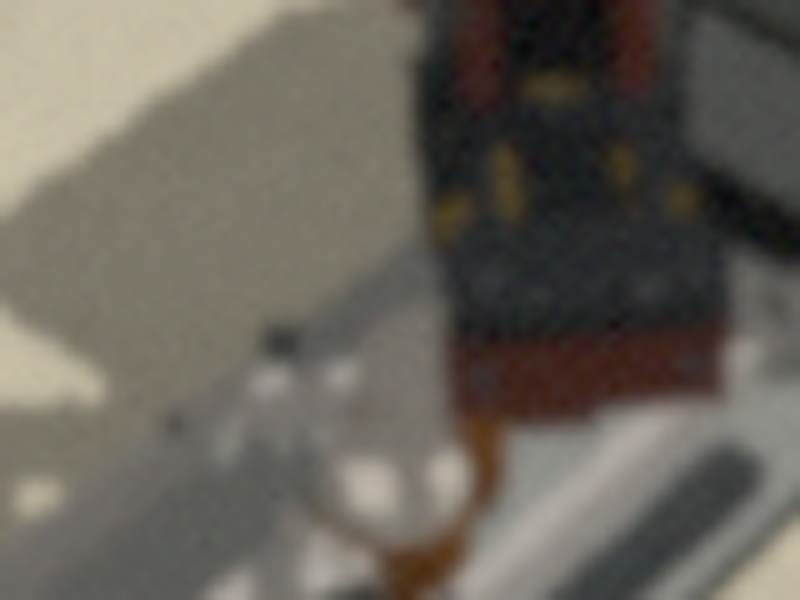

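{"op": "move_arm", "data": {"deltas": [[255,-0.001,0,0,0],[255,-0.002,0,0,0]]}}

```text
t: 7.62
ee_pos: [595.6, -0.1, 32.8]
orientation: [2.851, 1.317, 0.006]
ft_force: [3.9, 5.6, 2.8]
width: 0.1
```

{"op": "move_arm", "data": {"deltas": [[255,-0.001,0,0,0],[255,-0.002,0,0,0]]}}

```text
t: 7.78
ee_pos: [594.6, -1.6, 33.0]
orientation: [2.851, 1.317, 0.007]
ft_force: [4.5, 6.9, 3.2]
width: 0.4
```

```bash
python3 -c "
from h import *
delta(50,-11,32,315)
im=get_image('wrist'); cv2.imwrite('pics/w10.png',cv2.resize(im[130:270,150:370],(800,509),interpolation=cv2.INTER_CUBIC))
"
```

```text
t 7.7833 fpos [40.8661 -3.6099] 32.97054568344055 yawf 315.5538878214999 q6 0.6808044364412882 F [4.4805 6.8899 3.2126]
delta [ 0.0117 -0.0011  0.001 ] roll 0.01 target w [601.3455   8.0099  32.    ]
```

View pics/w10.png

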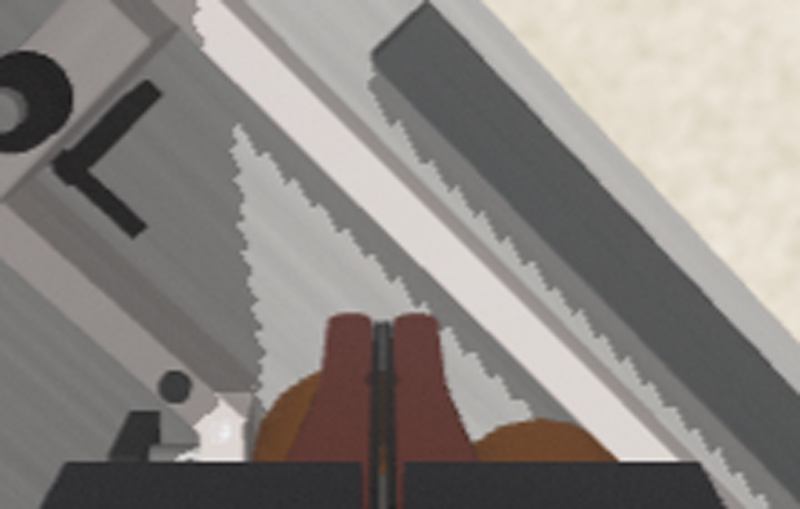

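```bash
cat >> h.py <<'E'
def circ(c,img,fx,fy,r,z,col):
    t=np.linspace(0,2*np.pi,60); w=np.array([[*f2w(fx+r*np.cos(a),fy+r*np.sin(a)),z] for a in t])
    p=w2pix(c,w); cv2.polylines(img,[np.round(p*8).astype(np.int32)],True,col,1,cv2.LINE_AA,3)
def jarov(c,img,fx,fy,col=(0,255,0)):
    for r,z in((20,30),(20,66),(18.5,78)): circ(c,img,fx,fy,r,z,col)
E
python3 -c "
from h import *
o=get_obs(); f=w2f(o['ee_pos']); j=f+30*np.array([-.707,.707]); print(o['t'],f,j,o['ft_force'])
im=get_image('wrist'); a=im.copy(); jarov('wrist',a,*j); jarov('wrist',a,-10.6,-1.3,(255,0,0)); ov('wrist',a,SEG[:4])
cv2.imwrite('pics/w11.png',cv2.resize(a[150:270,150:370],(800,436),interpolation=cv2.INTER_CUBIC))
"
```

```text
7.8333 [40.735  -3.4926] [19.525  17.7174] [4.131  5.0317 3.8061]
```

View pics/w11.png

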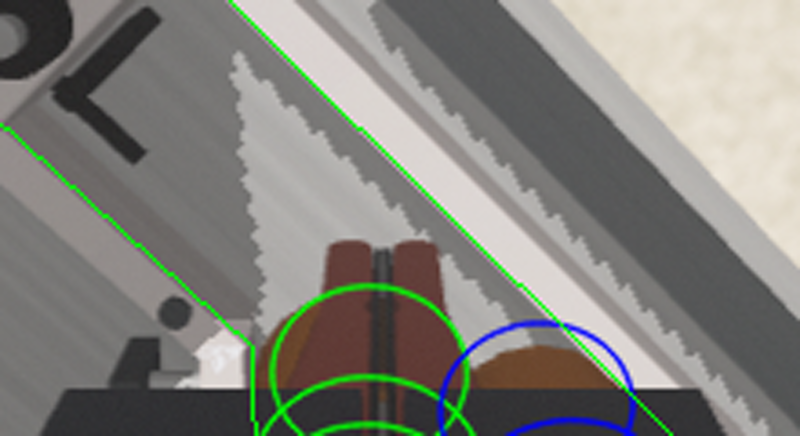

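{"op": "move_arm", "data": {"deltas": [[255,-0.001,0,0,0],[255,-0.002,0,0,0],[255,-0.002,0,0,0]]}}

```text
t: 8.13
ee_pos: [593.3, -3.3, 33.0]
orientation: [2.851, 1.317, 0.007]
ft_force: [3.9, 5.6, 3.1]
width: 0.6
```

{"op": "move_arm", "data": {"deltas": [[255,-0.001,0,0,0],[255,-0.002,0,0,0],[255,-0.002,0,0,0]]}}

```text
t: 8.38
ee_pos: [592.1, -4.9, 33.1]
orientation: [2.851, 1.317, 0.007]
ft_force: [3.1, 5.7, 3.2]
width: 0.8
```

```bash
python3 -c "
from h import *
o=get_obs(); f=w2f(o['ee_pos']); j=f+30*np.array([-.707,.707]); print(o['t'],f,j,o['ft_force'])
im=get_image('wrist'); a=im.copy(); jarov('wrist',a,*j); jarov('wrist',a,-10.6,-1.3,(255,0,0)); ov('wrist',a,SEG[:4])
cv2.imwrite('pics/w12.png',cv2.resize(a[150:270,150:370],(800,436),interpolation=cv2.INTER_CUBIC))
im=get_image('scene'); a=im.copy(); jarov('scene',a,*j);jarov('scene',a,-10.6,-1.3,(255,0,0)); cv2.imwrite('pics/s12.png',cv2.resize(np.hstack([im[180:250,215:295],a[180:250,215:295]]),(800,350),interpolation=cv2.INTER_CUBIC))
"
```

```text
8.3833 [37.8096 -0.8676] [16.5996 20.3424] [3.1306 5.7383 3.2347]
```

View pics/w12.png

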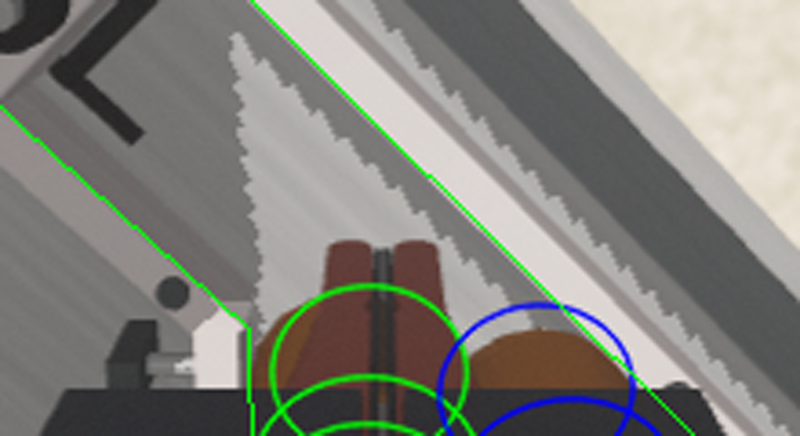

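View pics/s12.png

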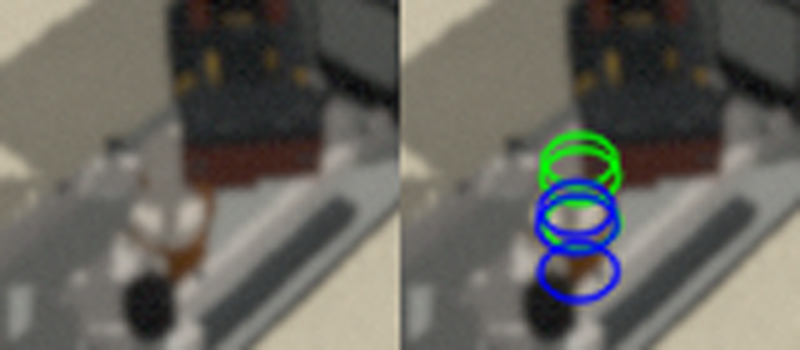

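{"op": "move_arm", "data": {"deltas": [[255,-0.001,0,0,0],[255,-0.002,0,0,0],[255,-0.003,0,0,0],[255,-0.004,0,0,0]]}}

```text
t: 8.82
ee_pos: [589.8, -8.0, 33.1]
orientation: [2.85, 1.317, 0.007]
ft_force: [4.6, 3.9, 3.6]
width: 0.7
```

{"op": "move_arm", "data": {"deltas": [[255,-0.001,0,0,0],[255,-0.002,0,0,0],[255,-0.003,0,0,0],[255,-0.004,0,0,0]]}}

```text
t: 9.15
ee_pos: [587.2, -11.4, 33.1]
orientation: [2.85, 1.317, 0.007]
ft_force: [4.5, 2.6, 3.3]
width: 0.6
```

```bash
python3 -c "
from h import *
o=get_obs(); f=w2f(o['ee_pos']); j=f+30*np.array([-.707,.707]); print(o['t'],f,j,o['ft_force'])
im=get_image('wrist'); a=im.copy(); jarov('wrist',a,*j); jarov('wrist',a,-10.6,-1.3,(255,0,0)); ov('wrist',a,SEG[:4])
cv2.imwrite('pics/w13.png',cv2.resize(a[150:270,150:370],(800,436),interpolation=cv2.INTER_CUBIC))
im=get_image('scene'); a=im.copy(); jarov('scene',a,*j);jarov('scene',a,-10.6,-1.3,(255,0,0)); cv2.imwrite('pics/s13.png',cv2.resize(np.hstack([im[180:250,215:295],a[180:250,215:295]]),(800,350),interpolation=cv2.INTER_CUBIC))
"
```

```text
9.15 [31.6213  4.4588] [10.4113 25.6688] [4.5    2.5918 3.255 ]
```

View pics/w13.png

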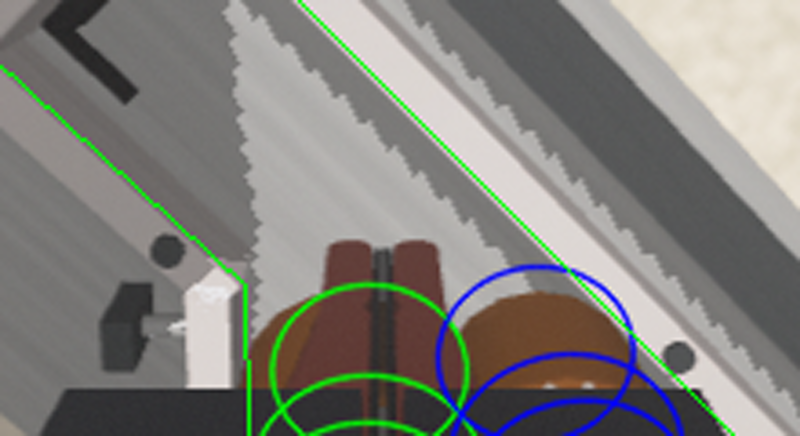

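View pics/s13.png

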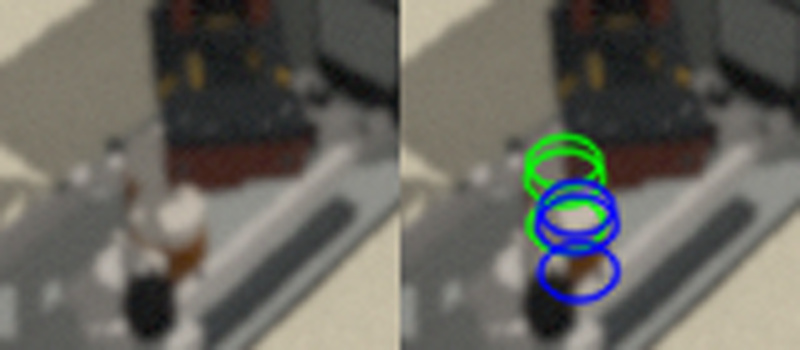

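{"op": "move_arm", "data": {"deltas": [[255,-0.001,0,0,0],[255,-0.002,0,0,0],[255,-0.003,0,0,0],[255,-0.004,0,0,0],[255,-0.005,0,0,0]]}}

```text
t: 9.67
ee_pos: [581.6, -15.5, 32.2]
orientation: [2.851, 1.318, 0.0]
ft_force: [-0.2, 1.3, 0.2]
width: 0.3
```

{"op": "move_arm", "data": {"deltas": [[255,-0.001,0,0,0],[255,-0.002,0,0,0],[255,-0.003,0,0,0],[255,-0.004,0,0,0],[255,-0.005,0,0,0]]}}

```text
t: 10.08
ee_pos: [577.5, -19.3, 31.7]
orientation: [-2.851, -1.318, 0.002]
ft_force: [-0.5, -0.2, -0.0]
width: 0.6
```

```bash
python3 -c "
from h import *
o=get_obs(); f=w2f(o['ee_pos']); j=f+30*np.array([-.707,.707]); print(o['t'],f,j,o['ft_force'])
im=get_image('wrist'); a=im.copy(); jarov('wrist',a,*j); jarov('wrist',a,-10.6,-1.3,(255,0,0)); ov('wrist',a,SEG[:4])
cv2.imwrite('pics/w14.png',cv2.resize(a[150:270,150:370],(800,436),interpolation=cv2.INTER_CUBIC))
im=get_image('scene'); a=im.copy(); jarov('scene',a,*j);jarov('scene',a,-10.6,-1.3,(255,0,0)); cv2.imwrite('pics/s14.png',cv2.resize(np.hstack([im[180:250,215:295],a[180:250,215:295]]),(800,350),interpolation=cv2.INTER_CUBIC))
"
```

```text
10.0833 [24.4564 14.6608] [ 3.2464 35.8708] [-0.4533 -0.2312 -0.0054]
```

View pics/w14.png

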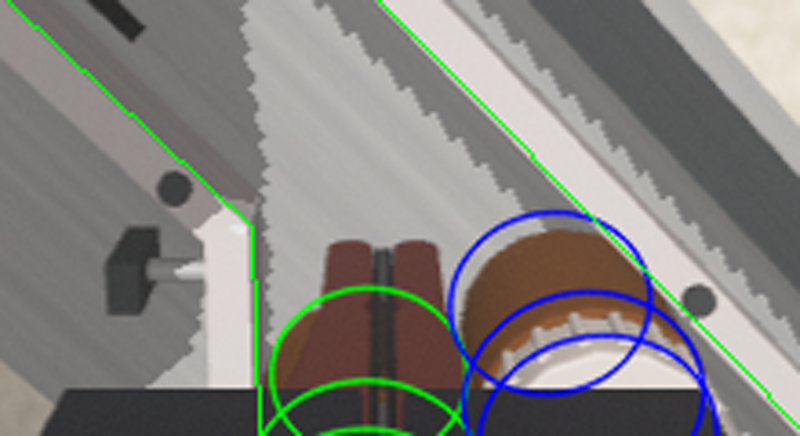

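View pics/s14.png

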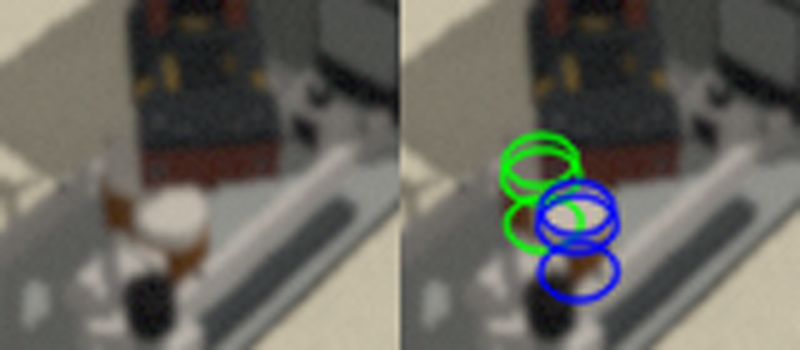

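{"op": "move_arm", "data": {"deltas": [[255,-0.0015,0,0,0],[255,-0.003,0,0,0],[255,-0.0045,0,0,0],[255,-0.006,0,0,0],[255,-0.0075,0,0,0]]}}

```text
t: 10.6
ee_pos: [573.2, -25.0, 32.0]
orientation: [-2.852, -1.318, 0.0]
ft_force: [-0.4, 0.3, 0.0]
width: 0.5
```

{"op": "move_arm", "data": {"deltas": [[255,-0.0015,0,0,0],[255,-0.003,0,0,0],[255,-0.004,0,0,0],[255,-0.005,0,0,0],[255,-0.005,0,0,0]]}}

```text
t: 11.02
ee_pos: [569.9, -28.8, 32.0]
orientation: [-2.852, -1.318, 0.0]
ft_force: [0.3, -0.6, -0.2]
width: 0.7
```

```bash
python3 -c "
from h import *
o=get_obs(); f=w2f(o['ee_pos']); j=f+30*np.array([-.707,.707]); print(o['t'],f,j,o['ft_force'])
im=get_image('wrist'); a=im.copy(); jarov('wrist',a,*j); jarov('wrist',a,-10.6,-1.3,(255,0,0)); ov('wrist',a,SEG[:4])
cv2.imwrite('pics/w15.png',cv2.resize(a[150:270,150:370],(800,436),interpolation=cv2.INTER_CUBIC))
im=get_image('scene'); a=im.copy(); jarov('scene',a,*j);jarov('scene',a,-10.6,-1.3,(255,0,0)); cv2.imwrite('pics/s15.png',cv2.resize(np.hstack([im[180:250,215:295],a[180:250,215:295]]),(800,350),interpolation=cv2.INTER_CUBIC))
"
```

```text
11.0167 [15.4788 22.9336] [-5.7312 44.1436] [ 0.2903 -0.5758 -0.1721]
```

View pics/w15.png

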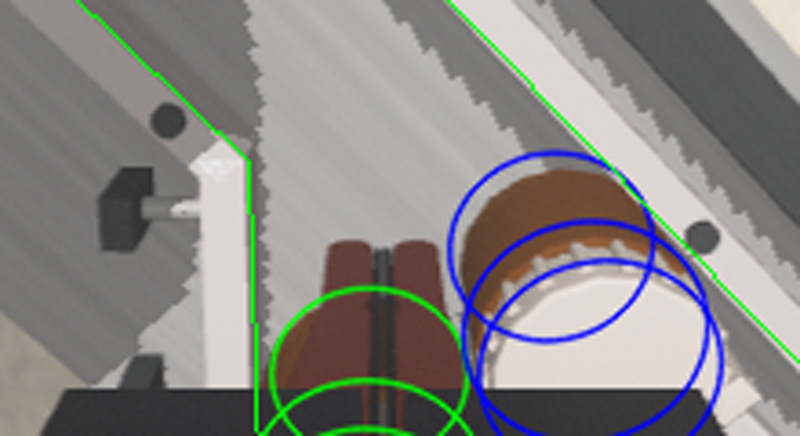

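View pics/s15.png

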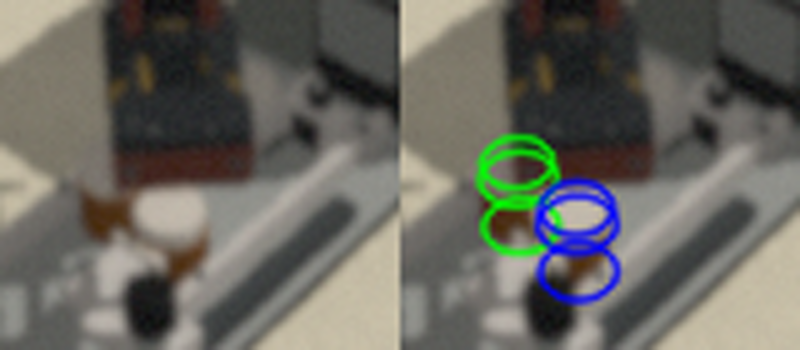

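{"op": "move_arm", "data": {"deltas": [[255,0.004,0,0,0],[255,0.008,0,0,0],[255,0.01,0,-0.02,0],[255,0.01,0,-0.06,0],[255,0.01,0,-0.1,0]]}}

```text
t: 11.53
ee_pos: [575.5, -20.5, 131.8]
orientation: [-2.85, -1.318, 0.005]
ft_force: [0.8, -0.2, -0.1]
width: 0.6
```

{"op": "move_arm", "data": {"deltas": [[255,-0.03,0,-0.02,0],[255,-0.06,0,-0.03,0],[255,-0.065,0,-0.03,0],[255,-0.065,0,-0.03,0],[255,-0.065,0,-0.03,0]]}}

```text
t: 11.95
ee_pos: [534.7, -70.4, 161.8]
orientation: [-2.852, -1.317, -0.0]
ft_force: [-0.0, -0.1, -0.1]
width: 0.4
```

```bash
python3 -c "
from h import *
delta(0,0,100)
im=get_image('wrist'); o=get_obs(); a=im.copy(); jarov('wrist',a,-5.7,44.1); jarov('wrist',a,-13,-1.3,(255,0,0)); ov('wrist',a,SEG)
print(o['ee_pos'],[(w2f(d['location']).round(1),round(d['location'][2]),round(d['conf'],2)) for d in place_of('wrist','jar_a')][:3],[(w2f(d['location']).round(1),round(d['location'][2]),round(d['conf'],2)) for d in place_of('wrist','pusher_knob')][:3])
cv2.imwrite('pics/w16.png',cv2.resize(im,(800,600),interpolation=cv2.INTER_CUBIC))
cv2.imwrite('pics/w16o.png',cv2.resize(a,(800,600),interpolation=cv2.INTER_CUBIC))
"
```

```text
t 11.95 fpos [-23.4988  61.0163] 161.8327449945644 yawf 315.52380715029364 q6 0.5525583260512572 F [-0.0166 -0.0713 -0.1392]
delta [0.0595 0.0271 0.0619] roll 0 target w [593.89 -42.64 100.  ]
[534.7612 -70.0453 161.471 ] [(array([-17.2,  -1.6]), 30, 0.8), (array([-4.6, 47.5]), 28, 0.78)] [(array([-79.3, -43.7]), 97, 0.59)]
```

View pics/w16o.png

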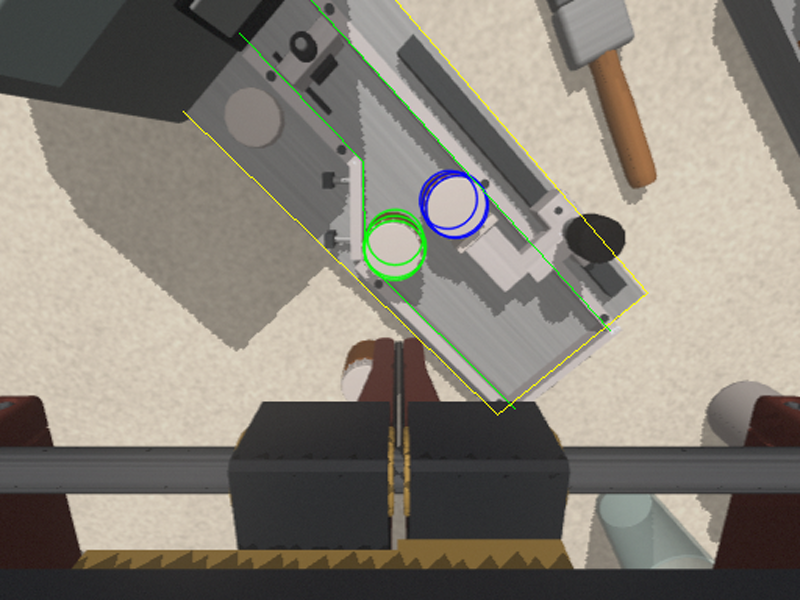

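```bash
python3 -c "
from h import *
exec(open('fit.py').read().split('L=[')[0])
im=get_image('wrist'); cv2.imwrite('pics/w17.png',cv2.resize(im[90:220,210:420],(800,495),interpolation=cv2.INTER_CUBIC))
delta(-110,-47,67,0)
"
```

```text
t 12.15 fpos [-22.9498  60.964 ] 161.13484346202887 yawf 315.6208271285631 q6 0.5520490268142703 F [-0.0232 -0.6261 -0.5896]
delta [0.0133 0.1381 0.094 ] roll -0.775 target w [ 648.5116 -149.0613   67.    ]
```

View pics/w17.png

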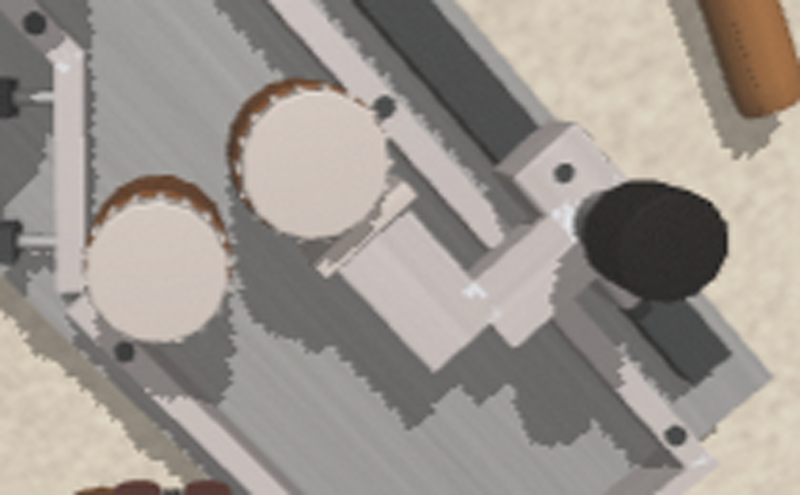

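```bash
python3 -c "
exec(open('fit.py').read().split('L=[')[0])
for n,p in dict(blk=(251.5,157.5,78),oth=(292.7,133.3,78),knob=(386.4,153.5,106)).items(): print(n,w2f(back(*p)))
"
```

```text
blk [-3.2014 42.7788]
oth [-13.7903  -0.9554]
knob [-77.9405 -46.4091]
```

{"op": "move_arm", "data": {"deltas": [[255,0.003,0.03,0,-0.12],[255,0.006,0.06,0,-0.24],[255,0.009,0.09,0,-0.36],[255,0.012,0.12,0,-0.48],[255,0.013,0.138,0,-0.6]]}}

```text
t: 12.57
ee_pos: [650.6, -151.0, 161.2]
orientation: [2.328, 2.109, 0.0]
ft_force: [-0.2, -0.3, -0.4]
width: 0.4
```

{"op": "move_arm", "data": {"deltas": [[255,0,0,0,-0.12],[255,0,0,0.01,-0.175],[255,0,0,0.03,-0.175],[255,0,0,0.03,-0.175]]}}

```text
t: 12.9
ee_pos: [646.0, -149.0, 127.7]
orientation: [-2.138, -2.294, 0.005]
ft_force: [-1.0, 0.3, -0.6]
width: 0.6
```

```bash
python3 -c "
from h import *
delta(-110,-47,67,0)
im=get_image('wrist'); a=im.copy(); circ('wrist',a,-76,-46.5,13,106,G); circ('wrist',a,-76,-46.5,13,82,G)
cv2.imwrite('pics/w18.png',cv2.resize(a,(800,600),interpolation=cv2.INTER_CUBIC))
"
```

```text
t 12.9 fpos [-109.7294  -44.4908] 127.74017800403634 yawf 0.011704855270371342 q6 -0.3152560055290519 F [-1.0248  0.2818 -0.5547]
delta [-0.0004  0.0029  0.0607] roll 0.0 target w [ 648.5116 -149.0613   67.    ]
```

View pics/w18.png

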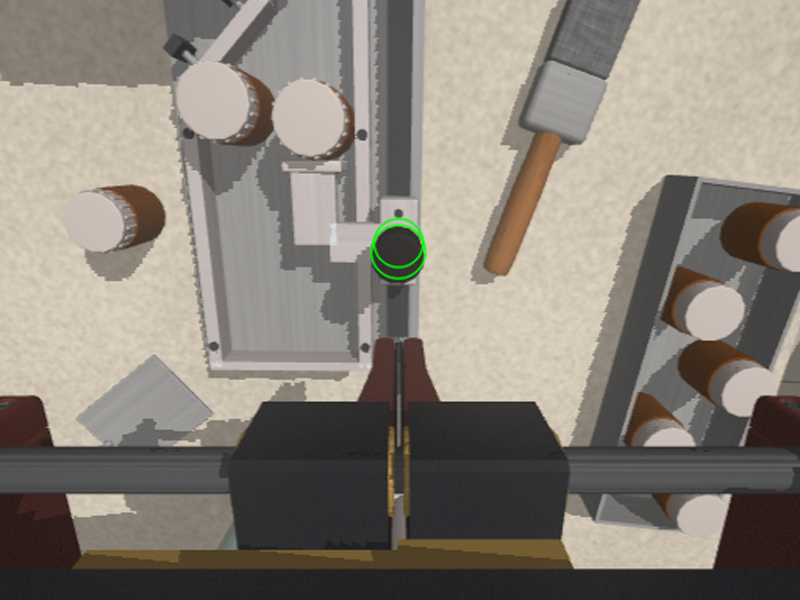

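{"op": "move_arm", "data": {"deltas": [[255,0,0,0.02,0],[255,0,0,0.04,0],[255,0,0,0.062,0],[255,0,0,0.064,0],[255,0,0,0.064,0]]}}

```text
t: 13.37
ee_pos: [647.4, -149.6, 67.2]
orientation: [-2.141, -2.296, 0.002]
ft_force: [-0.6, 0.5, -0.7]
width: 0.2
```

```bash
python3 -c "
from h import *
im=get_image('scene'); im=get_image('scene')
delta(-110,-46.5,67,0)
cv2.imwrite('pics/s18.png',cv2.resize(im[170:290,170:330],(800,600),interpolation=cv2.INTER_CUBIC))
"
```

```text
t 13.4667 fpos [-111.0493  -47.3758] 69.31055188738571 yawf 359.98602258346966 q6 -0.31533506170112924 F [ 0.6537  0.0205 -0.1916]
delta [ 0.0011 -0.0009  0.0023] roll -0.0 target w [ 648.0128 -149.0964   67.    ]
```

View pics/s18.png

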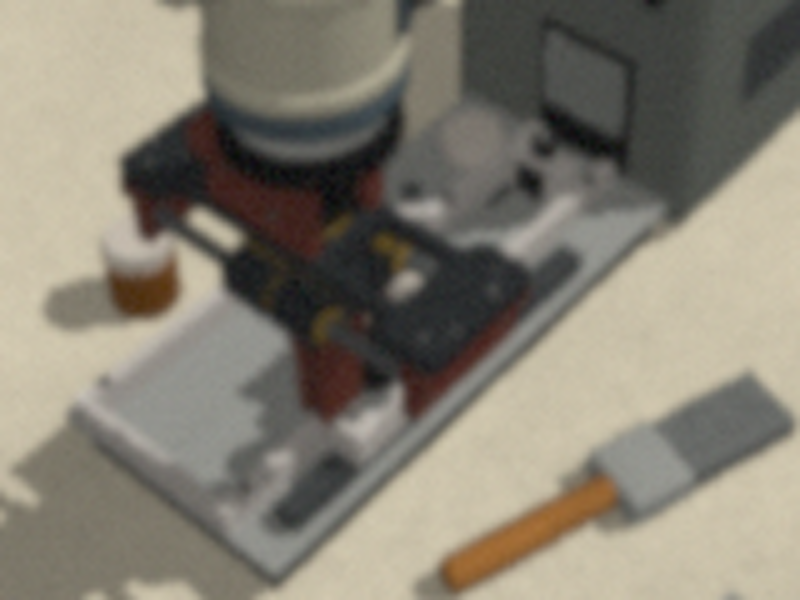

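{"op": "move_arm", "data": {"deltas": [[255,0.003,0,0.002,0],[255,0.006,0,0.002,0],[255,0.009,0,0.002,0],[255,0.011,0,0.002,0],[255,0.013,0,0.002,0]]}}

```text
t: 13.88
ee_pos: [647.7, -138.2, 66.9]
orientation: [2.14, 2.297, -0.001]
ft_force: [-0.6, -7.0, 1.8]
width: 0.5
```

{"op": "move_arm", "data": {"deltas": [[255,0.002,0,0,0],[255,0.004,0,0,0],[255,0.006,0,0,0],[255,0.008,0,0,0],[255,0.01,0,0,0]]}}

```text
t: 14.3
ee_pos: [647.1, -128.5, 67.0]
orientation: [2.14, 2.296, -0.001]
ft_force: [0.4, -6.3, 2.5]
width: 0.6
```

```bash
python3 -c "
from h import *
delta(-110,-46.5,67,0)
im=get_image('wrist'); 
cv2.imwrite('pics/w19.png',cv2.resize(im,(800,600),interpolation=cv2.INTER_CUBIC))
"
```

```text
t 14.3 fpos [-89.3655 -47.0117] 66.97443065898823 yawf 359.99636478318735 q6 -0.2819674001906279 F [ 0.3859 -6.286   2.4605]
delta [-0.0206 -0.0005  0.    ] roll -0.0 target w [ 648.0128 -149.0964   67.    ]
```

View pics/w19.png

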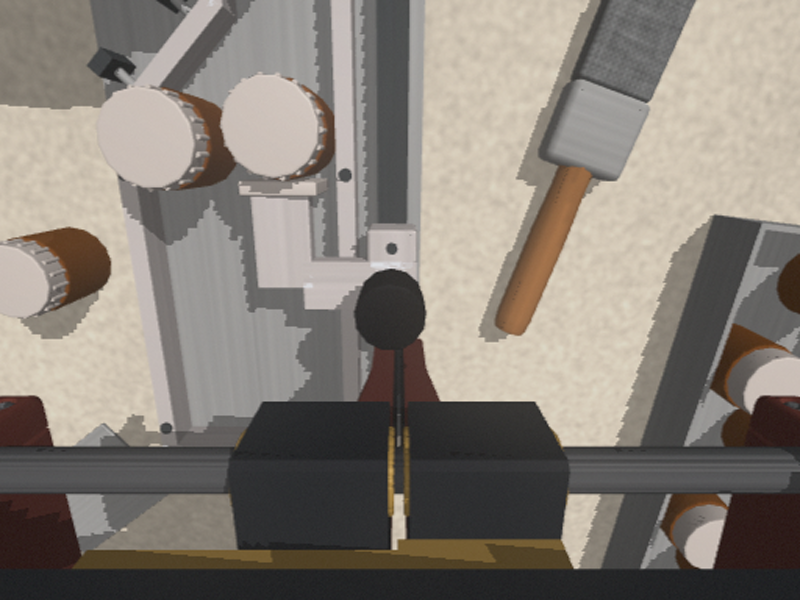

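{"op": "move_arm", "data": {"deltas": [[255,0.003,0,0,0],[255,0.006,0,0,0],[255,0.009,0,0,0],[255,0.012,0,0,0],[255,0.015,0,0,0]]}}

```text
t: 14.77
ee_pos: [646.1, -113.5, 67.0]
orientation: [2.14, 2.296, -0.0]
ft_force: [0.3, -6.7, 1.2]
width: 0.3
```

{"op": "move_arm", "data": {"deltas": [[255,0.003,0,0,0],[255,0.006,0,0,0],[255,0.009,0,0,0],[255,0.012,0,0,0],[255,0.015,0,0,0]]}}

```text
t: 15.18
ee_pos: [645.1, -98.5, 67.0]
orientation: [2.14, 2.296, -0.0]
ft_force: [0.2, -6.8, 0.9]
width: 0.7
```

```bash
python3 -c "
from h import *
delta(-110,-46.5,67,0)
im=get_image('wrist'); 
cv2.imwrite('pics/w20.png',cv2.resize(im,(800,600),interpolation=cv2.INTER_CUBIC))
"
```

```text
t 15.1833 fpos [-59.3131 -47.2042] 66.95115154761282 yawf 359.9984026082788 q6 -0.23763904294466576 F [ 0.2268 -6.827   0.9444]
delta [-0.0507 -0.0007  0.0001] roll -0.0 target w [ 648.0128 -149.0964   67.    ]
```

View pics/w20.png

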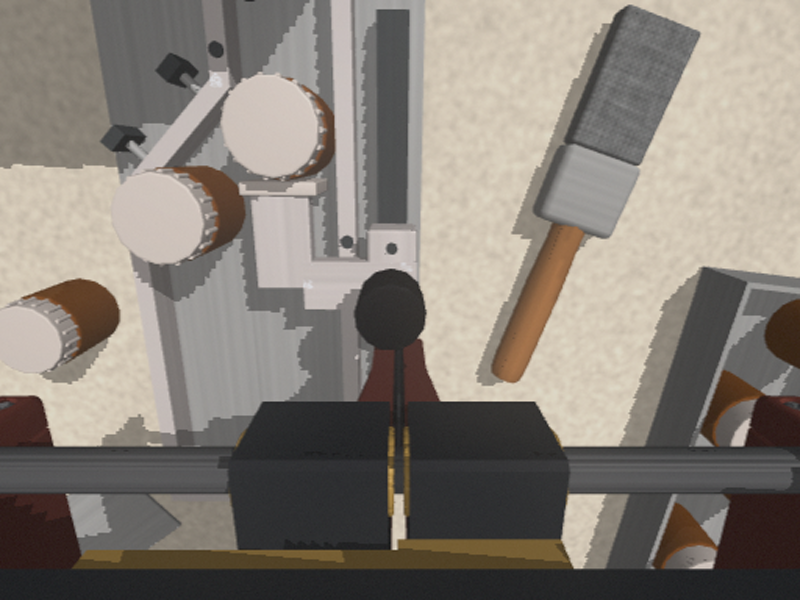

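{"op": "move_arm", "data": {"deltas": [[255,0.0025,0,0,0],[255,0.005,0,0,0],[255,0.0075,0,0,0],[255,0.01,0,0,0],[255,0.0125,0,0,0]]}}

```text
t: 15.65
ee_pos: [644.4, -86.0, 67.0]
orientation: [2.14, 2.296, 0.0]
ft_force: [0.7, -6.6, 0.6]
width: 0.6
```

{"op": "move_arm", "data": {"deltas": [[255,0.0025,0,0,0],[255,0.005,0,0,0],[255,0.0075,0,0,0],[255,0.01,0,0,0],[255,0.0125,0,0,0]]}}

```text
t: 16.07
ee_pos: [643.5, -73.5, 66.9]
orientation: [2.14, 2.296, 0.0]
ft_force: [0.3, -6.3, 1.0]
width: 0.4
```

```bash
python3 -c "
from h import *
delta(-110,-46.5,67,0)
im=get_image('wrist'); 
cv2.imwrite('pics/w21.png',cv2.resize(im,(800,600),interpolation=cv2.INTER_CUBIC))
"
```

```text
t 16.0667 fpos [-34.3105 -47.3612] 66.94505065046657 yawf 359.9949093881941 q6 -0.20004609904638418 F [ 0.3295 -6.3014  1.0089]
delta [-0.0757 -0.0009  0.0001] roll -0.0 target w [ 648.0128 -149.0964   67.    ]
```

View pics/w21.png

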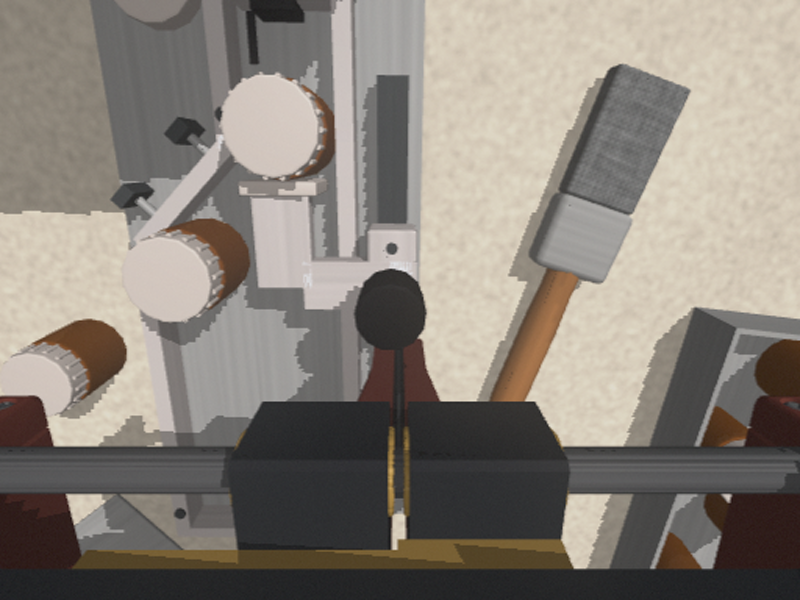

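{"op": "move_arm", "data": {"deltas": [[255,0.002,0,0,0],[255,0.004,0,0,0],[255,0.006,0,0,0],[255,0.008,0,0,0],[255,0.01,0,0,0]]}}

```text
t: 16.53
ee_pos: [642.9, -63.5, 67.0]
orientation: [2.14, 2.296, 0.0]
ft_force: [0.8, -6.2, 0.5]
width: 0.4
```

{"op": "move_arm", "data": {"deltas": [[255,0.0015,0,0,0],[255,0.003,0,0,0],[255,0.0045,0,0,0],[255,0.006,0,0,0]]}}

```text
t: 16.87
ee_pos: [642.6, -57.5, 67.0]
orientation: [2.14, 2.296, 0.001]
ft_force: [2.0, -6.8, 1.4]
width: 0.2
```

```bash
python3 -c "
from h import *
F=[]
delta(-110,-46.5,67,0)
for i in range(3):
    im=get_image('wrist'); F.append(get_obs()['ft_force'])
print(np.mean(F,0))
delta(-110,-46.5,67,0)
cv2.imwrite('pics/w22.png',cv2.resize(im[0:200,100:300],(600,600),interpolation=cv2.INTER_CUBIC))
"
```

```text
t 16.8667 fpos [-18.2825 -47.498 ] 66.99552222727162 yawf 359.9970634703644 q6 -0.17576891398317362 F [ 1.9553 -6.8171  1.4337]
delta [-0.0917 -0.001   0.0002] roll -0.0 target w [ 648.0128 -149.0964   67.    ]
[ 1.5696 -5.8097  1.4179]
t 17.0167 fpos [-18.0338 -47.4836] 66.97331984233118 yawf 0.0011461616765276344 q6 -0.17586939659106404 F [ 1.4053 -5.5811  1.8328]
delta [-0.092  -0.001   0.0001] roll 0.0 target w [ 648.0128 -149.0964   67.    ]
```

View pics/w22.png

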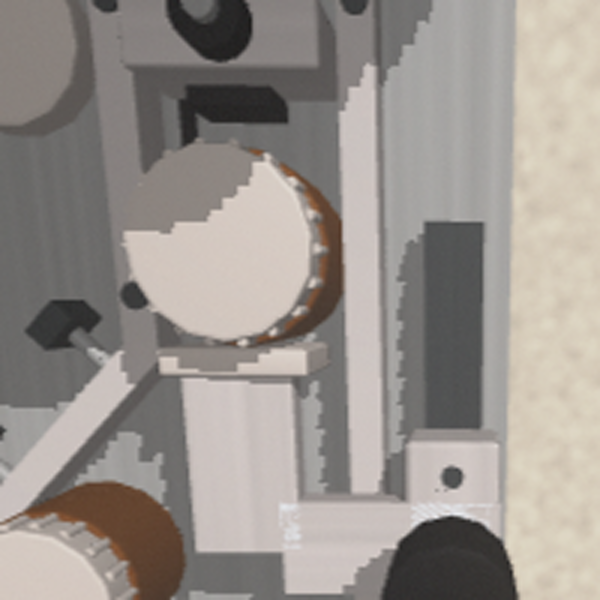

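{"op": "move_arm", "data": {"deltas": [[255,0.001,0,0,0],[255,0.002,0,0,0],[255,0.003,0,0,0],[255,0.004,0,0,0]]}}

```text
t: 17.35
ee_pos: [642.3, -53.6, 67.0]
orientation: [2.14, 2.296, 0.001]
ft_force: [1.8, -6.3, 1.6]
width: 0.3
```

{"op": "move_arm", "data": {"deltas": [[255,0.001,0,0,0],[255,0.002,0,0,0]]}}

```text
t: 17.52
ee_pos: [642.2, -51.6, 67.0]
orientation: [2.14, 2.296, 0.001]
ft_force: [1.5, -7.0, 1.1]
width: 0.7
```

{"op": "move_arm", "data": {"deltas": [[255,0.001,0,0,0],[255,0.002,0,0,0]]}}

```text
t: 17.68
ee_pos: [642.0, -49.6, 67.0]
orientation: [2.14, 2.296, 0.001]
ft_force: [2.4, -5.8, 1.1]
width: 0.2
```

```bash
python3 -c "
from h import *
delta(-110,-46.5,67,0)
im=get_image('wrist')
cv2.imwrite('pics/w23.png',cv2.resize(im[0:130,120:250],(780,780),interpolation=cv2.INTER_CUBIC)[:600])
"
```

```text
t 17.6833 fpos [-10.3112 -47.5401] 66.98160402304734 yawf 359.9949306020398 q6 -0.16351833697593868 F [ 2.3931 -5.8453  1.0762]
delta [-0.0997 -0.001   0.0002] roll -0.0 target w [ 648.0128 -149.0964   67.    ]
```

View pics/w23.png

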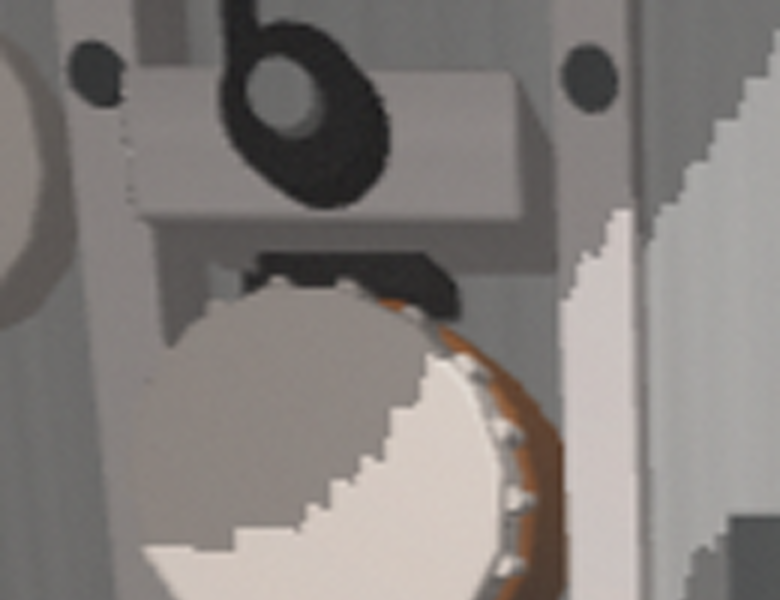

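{"op": "move_arm", "data": {"deltas": [[255,0.0005,0,0,0],[255,0.001,0,0,0],[255,0.0015,0,0,0],[255,0.002,0,0,0]]}}

```text
t: 18.07
ee_pos: [641.9, -47.8, 67.0]
orientation: [2.139, 2.296, 0.0]
ft_force: [1.2, -7.5, 0.8]
width: 0.5
```

{"op": "move_arm", "data": {"deltas": [[255,0.0005,0,0,0],[255,0.001,0,0,0]]}}

```text
t: 18.23
ee_pos: [641.9, -46.9, 67.0]
orientation: [2.139, 2.296, 0.0]
ft_force: [0.8, -7.7, 1.3]
width: 0.5
```

{"op": "move_arm", "data": {"deltas": [[255,0.0005,0,0,0],[255,0.001,0,0,0]]}}

```text
t: 18.4
ee_pos: [641.8, -46.0, 67.0]
orientation: [2.139, 2.295, 0.0]
ft_force: [2.2, -8.0, 0.5]
width: 0.5
```

```bash
python3 -c "
from h import *
delta(-110,-46.5,67,0)
im=get_image('wrist')
cv2.imwrite('pics/w24.png',cv2.resize(im[0:130,120:250],(780,780),interpolation=cv2.INTER_CUBIC)[:600])
"
```

```text
t 18.4 fpos [ -6.7089 -47.5878] 67.01563849036418 yawf 0.0032293107062947575 q6 -0.15743968830771604 F [ 2.1797 -8.0498  0.4672]
delta [-0.1033 -0.0011  0.0003] roll 0.0 target w [ 648.0128 -149.0964   67.    ]
```

View pics/w24.png

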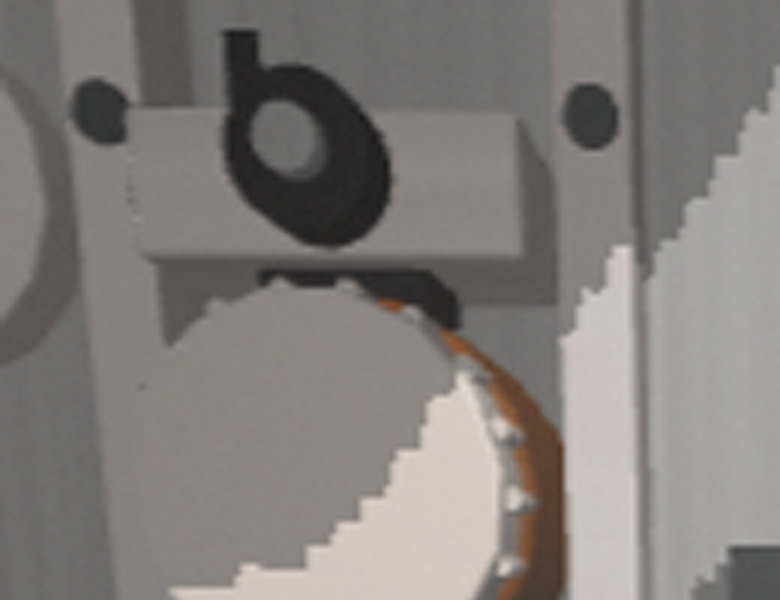

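{"op": "move_arm", "data": {"deltas": [[255,0.0005,0,0,0],[255,0.001,0,0,0]]}}

```text
t: 18.62
ee_pos: [641.7, -45.1, 67.0]
orientation: [2.139, 2.295, 0.0]
ft_force: [2.0, -8.3, 1.0]
width: 0.3
```

{"op": "move_arm", "data": {"deltas": [[255,0.0003,0,0,0],[255,0.0006,0,0,0]]}}

```text
t: 18.78
ee_pos: [641.7, -44.5, 67.0]
orientation: [2.139, 2.296, 0.0]
ft_force: [1.7, -9.6, 1.7]
width: 0.7
```

```bash
python3 -c "
from h import *
delta(-110,-46.5,67,0)
im=get_image('wrist')
cv2.imwrite('pics/w25.png',cv2.resize(im[0:130,120:250],(780,780),interpolation=cv2.INTER_CUBIC)[:600])
"
```

```text
t 18.7833 fpos [ -5.2064 -47.5711] 67.00011816697662 yawf 0.006634991657775612 q6 -0.15499716800591576 F [ 1.691  -9.5597  1.7093]
delta [-0.1048 -0.0011  0.0003] roll 0.0 target w [ 648.0128 -149.0964   67.    ]
```

View pics/w25.png

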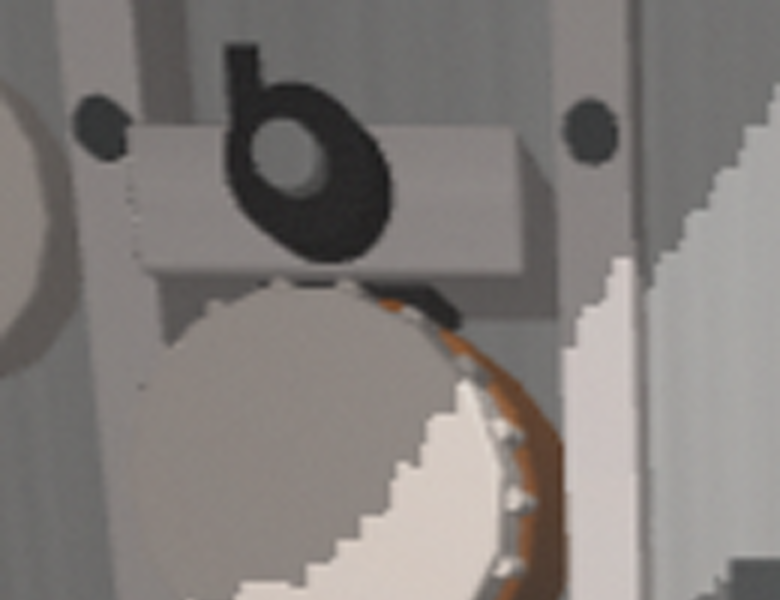

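```bash
python3 -c "
exec(open('fit.py').read().split('L=[')[0])
g=lambda u,v,z:w2f(back(u,v,z)).round(1)
im=get_image('wrist'); cv2.imwrite('pics/w26.png',cv2.resize(im[30:130,110:230],(780,650),interpolation=cv2.INTER_CUBIC)[:600])
print('stop',g(145,45.3,60),g(175,45.3,60),g(206,45.3,60),'cap front',g(171.7,47.8,78), get_obs()['ft_force'],get_obs()['ee_pos'])
"
```

```text
stop [104.8  18.5] [104.8  -0. ] [104.9 -19.2] cap front [100.6  -2.6] [ 1.5328 -8.3321  0.6141] [641.714  -44.447   66.9965]
```

View pics/w26.png

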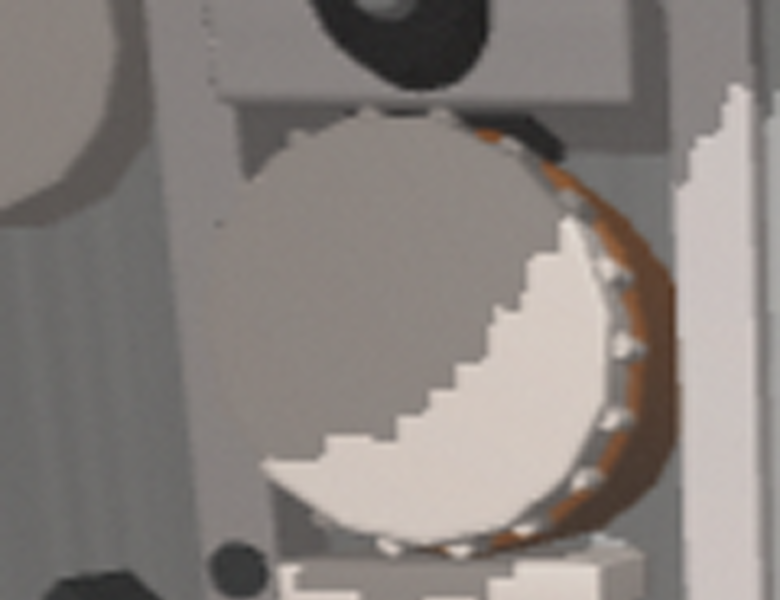

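{"op": "move_arm", "data": {"deltas": [[255,0.0003,0,0,0],[255,0.0006,0,0,0]]}}

```text
t: 19.05
ee_pos: [641.7, -44.0, 67.0]
orientation: [2.139, 2.295, 0.0]
ft_force: [2.2, -8.7, 0.3]
width: 0.5
```

{"op": "move_arm", "data": {"deltas": [[255,0.0002,0,0,0],[255,0.0004,0,0,0],[255,0.0004,0,0,0]]}}

```text
t: 19.3
ee_pos: [641.7, -43.6, 67.0]
orientation: [2.139, 2.295, 0.0]
ft_force: [1.0, -9.0, 0.9]
width: 0.0
```

{"op": "move_arm", "data": {"deltas": [[255,0.0002,0,0,0],[255,0.0004,0,0,0],[255,0.0004,0,0,0]]}}

```text
t: 19.55
ee_pos: [641.6, -43.2, 67.0]
orientation: [2.139, 2.295, 0.0]
ft_force: [1.5, -9.2, 0.5]
width: 0.2
```

```bash
python3 -c "
exec(open('fit.py').read().split('L=[')[0])
im=get_image('wrist'); cv2.imwrite('pics/w27.png',cv2.resize(im[30:130,110:230],(780,650),interpolation=cv2.INTER_CUBIC)[:600])
delta(-110,-46.5,67,0)
"
```

```text
t 19.6 fpos [ -3.915  -47.5651] 66.97778671429964 yawf 0.002647582584728586 q6 -0.15285924613038282 F [ 1.6853 -9.4813  0.8724]
delta [-0.1061 -0.0011  0.0003] roll 0.0 target w [ 648.0128 -149.0964   67.    ]
```

View pics/w27.png

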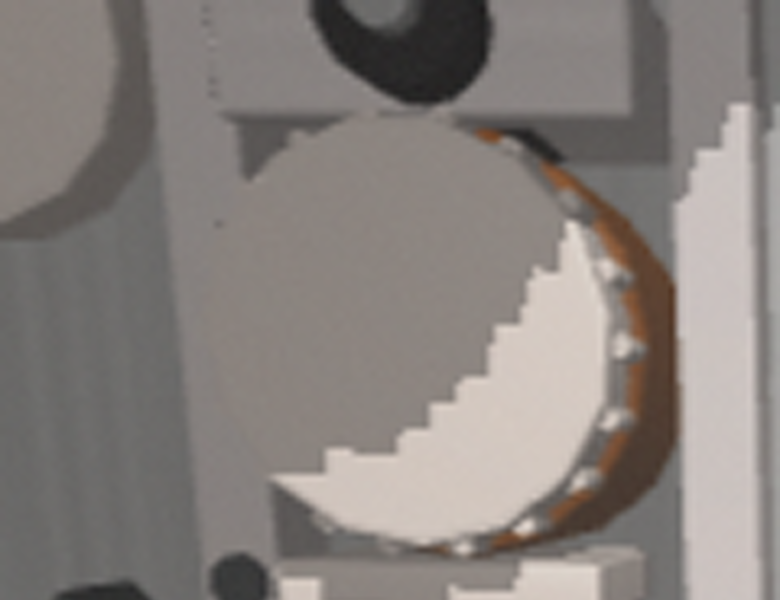

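{"op": "move_arm", "data": {"deltas": [[255,0.0002,0,0,0],[255,0.0004,0,0,0],[255,0.0004,0,0,0]]}}

```text
t: 19.85
ee_pos: [641.6, -42.8, 67.0]
orientation: [2.139, 2.295, 0.0]
ft_force: [1.4, -9.4, 0.8]
width: 0.6
```

{"op": "move_arm", "data": {"deltas": [[255,-0.002,0,0,0],[255,-0.005,0,0,0],[255,-0.012,0,0,0],[255,-0.02,0,-0.01,0],[255,-0.03,0,-0.04,0]]}}

```text
t: 20.27
ee_pos: [639.1, -70.7, 102.7]
orientation: [-2.137, -2.294, 0.007]
ft_force: [-0.8, 0.7, 0.1]
width: 0.4
```

{"op": "move_arm", "data": {"deltas": [[255,0,0,-0.02,0],[255,0,0,-0.05,0],[255,0,0,-0.05,0],[255,0,0,-0.05,0],[255,0,0,-0.05,0]]}}

```text
t: 20.68
ee_pos: [642.1, -71.2, 156.1]
orientation: [-2.143, -2.297, 0.0]
ft_force: [-0.7, 0.0, -0.2]
width: 0.4
```

```bash
python3 -c "
exec(open('fit.py').read().split('L=[')[0])
im=get_image('wrist');im=get_image('wrist'); cv2.imwrite('pics/w28.png',cv2.resize(im,(800,600),interpolation=cv2.INTER_CUBIC))
print([(w2f(d['location']).round(1),round(d['location'][2]),round(d['conf'],2)) for d in place_of('wrist','jar_a')][:4])
delta(-110,-46.5,67,0)
cv2.imwrite('pics/w28c.png',cv2.resize(im[20:120,110:230],(780,650),interpolation=cv2.INTER_CUBIC)[:600])
im=get_image('scene');cv2.imwrite('pics/s28.png',cv2.resize(im[150:300,150:350],(800,600),interpolation=cv2.INTER_CUBIC))
"
```

```text
[(array([82.9, -1.9]), 27, 0.58), (array([-3.6, 48.4]), 28, 0.57)]
t 20.8333 fpos [-31.455  -45.4289] 154.6563570856579 yawf 359.97732410771977 q6 -0.19844056012406422 F [-0.2413 -0.2165 -0.1286]
delta [-0.0786  0.0013  0.0876] roll -0.0 target w [ 648.0128 -149.0964   67.    ]
```

View pics/w28.png

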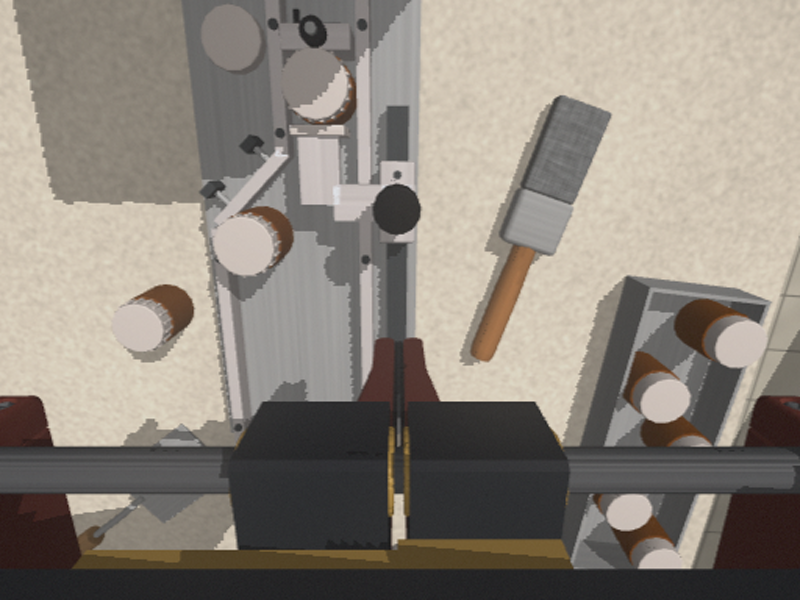

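View pics/s28.png

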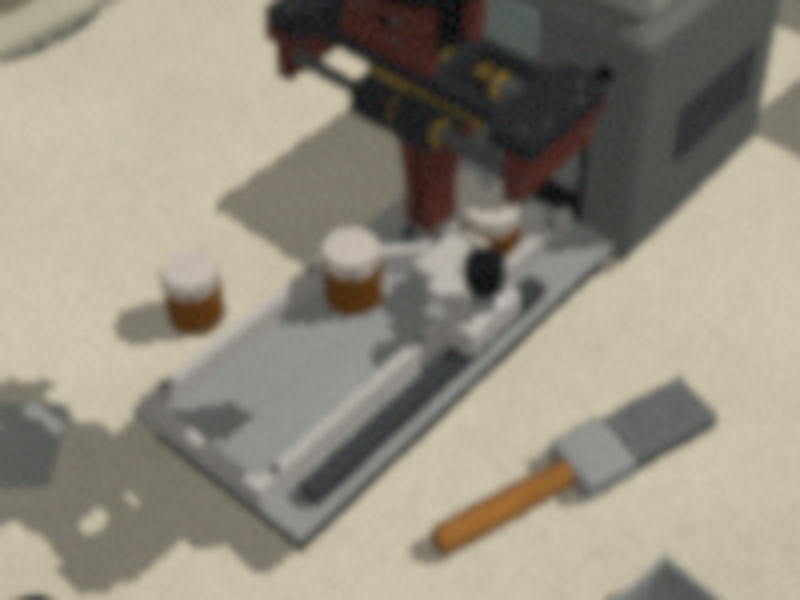

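View pics/w28c.png

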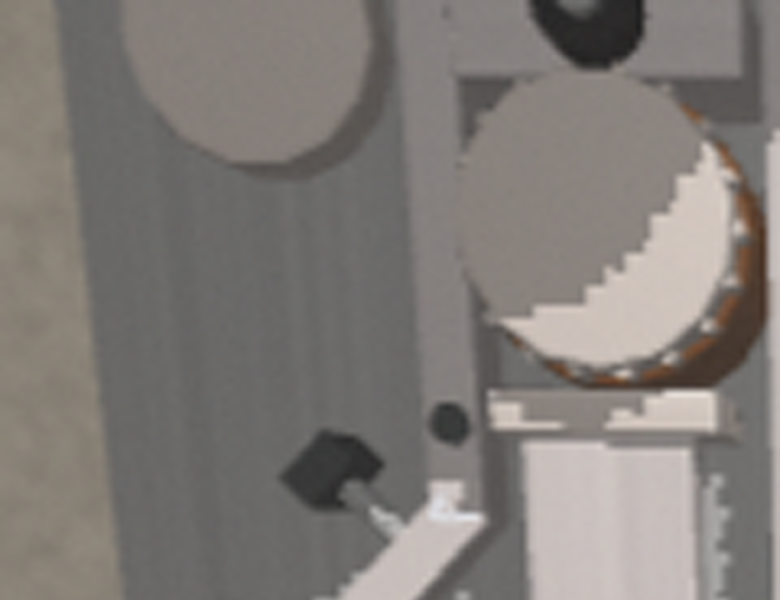

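```bash
python3 -c "
exec(open('fit.py').read().split('L=[')[0])
g=lambda u,v,z:w2f(back(u,v,z)).round(1)
a=g(201.8,53.5,78); s=g(202,31.8,60); print('jar',a,'front',a[0]+20,'stop',s,'capfront',g(201,30.5,78), 'blk cap', g(244.5*.64,244*.64,78))
"
```

```text
jar [84.3 -2.3] front 104.3 stop [104.6  -0.3] capfront [101.8  -2.5] blk cap [-3.9 44.8]
```

```bash
python3 -c "
from workcell import *
print(close_job(), get_obs()['t'])"
```

```text
the job is handed in; nothing more can be done
the job is handed in; nothing more can be done
```

I freed the jam and fed the other jar down the lane to the end stop. The job is handed in; no verdict came back. It took about 21 s of the 72 s allowed.

**What I did:** With closed fingertips I pushed the blocking jar back along the slanted guide. The push peaked at about 8 N horizontally. I then pushed the knob forward in steps, shrinking to 0.4 mm near the stop. The force rose from about 6.5 N of drag to 9.4 N on the paddle, with no jump that would mean the rigid face. Then I backed off and raised the arm clear.

**Last checks in the camera images:**
- **Blocking jar:** about x -4, y 45, standing in the tray's outer half.
- **Pusher's jar:** about x 83–84, y -2, in the lane.
- **Paddle:** about 4.7 to 5.7 mm in from the images (two readings of the jar's front against the stop face at x ≈ 104.6); the force rise suggests about 5 mm. None of these is a direct measurement.
- **Bystanders and robot:** the spare jar, cap and brush look undisturbed in the last views; I did not check the others separately. The wrist reads no contact force.

**Disagreements:**
- **Fingertips:** they end about 34 mm higher than the tool data says, by both the scene and wrist cameras. My first approach therefore passed over the jar without touching it. I corrected the height from the images, and contact came where expected.
- **Blocking jar's y:** readings ranged from 43 to 48 mm, all inside the limits.

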